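# Sweep out, load and lock the slide-pack carrier

### The arm

A 6-joint arm with a two-finger parallel gripper is mounted at the origin on a cart in front of the work surface, level with it; the furniture and walls round the work are solid. World frame = base frame: x ahead of the robot, y to its left, z up, the work surface at z = 0. Lengths are in m, angles in rad, forces in N, time in s.
With the tool pointing down it reaches from about 0.275 to 0.975 m from the base axis. Payload 8.4 kg.
Tool frame: the origin (TCP) lies on the centre line of the jaws, within the pads' length; the fingertips stand 19 mm ahead of it and the grasp point (between the pads) is the TCP (arm.tip_extent is the distance from the TCP to the fingertips, in m); z points along the fingers, y is the direction in which the jaws open and shut (so a half turn about z gives the same grasp; the last joint's range is limited). The gripper opens to 92 mm and grips with 3 to 60 N. Pads are 20 mm wide; open, the fingers measure 128 mm over their backs; the gripper's body (75 mm by 189 mm) begins 69 mm behind the grasp point.
Start: joints at [-1.171, 0.353, 1.633, -0, 1.155, -0.002], TCP at [0.244, -0.575, 0.234] pointing down, gripper open.
Joint ranges: [-2.63, 2.63], [-0.92, 2.1], [0.06, 2.66], [-1.3, 4.44], [0, 2.69], [-3.02, 3.02]. Speed limits (rad/s): [2.22, 2.22, 2.79, 3.14, 3.14, 3.14].

### API

Orientations are given as a rotation vector (axis times angle).
In Python, from bench import arm gives the robot as it stands.
- The arm moves only by the shell command python3 -m crank 'ROWS' [FORCE]. ROWS is JSON, a list of rows, each a list of 5 numbers: the shift along the tool's x, y, z in units of 40 mm (1.0 is 40 mm), then the turn about the tool's z in units of 6 degrees (1.0 is 6 degrees), then the opening, from 0 (shut) to 1 (fully open). In form: [[dx, dy, dz, twist, hand], ...]. A call has 1 to 5 rows; each row shifts and turns the commanded pose from where the row before left it, along the tool's axes as they then stand; what a row does not reach is not made up. A row lasts 1/8 s, in which the tool goes at most 62.5 mm and 10.7 degrees, less where a joint would pass 70% of its speed; a pose out of reach is approached as far as the arm can. A call is refused whole if a number of a shift passes 1 or a number of a turn 1, either way. A call with a gripper value outside its range is refused whole. The fingers move at their own pace and stop on an object; FORCE is the grip in N (left out, the last holds). Time passes only in rows, so rows that do not move let the fingers close. It gives the time, the measured TCP pose, the force and the opening at its end, in the units of the state.
- arm.observe(): the state, without advancing time (a new reading comes with each control period).
- arm.grab_frame(name): name is "scene" or "side" or "wrist"; returns (picture, depth): 384x512x3 uint8, red, green, blue; 384x512 float32, m along the optical axis (not along the pixel's ray), 0 where there is no reading.
- arm.camera_params(name): a dict with "K" (3x3 intrinsics, pixels), "xyz" and "rotation" of the camera in the world. Camera axes: x right, y down, z forward; pixel columns grow to the right and rows downward; lengths in m; the calibration is good to about 2 mm. A picture is of the moment at which its call begins: read the wrist's pose just before it. camera_params takes no time and is no camera call; for the wrist camera it gives the pose at the moment of the call.
- arm.close_job(): hands the job in, once; it reports no verdict.
The state is a dict: "time_s": time; "joints": joint angles; "dq": joint speeds; "effort": joint torques, N m; "tool_pos": TCP position; "ee_rot": TCP orientation; "ft_force": force on the tool from outside, world axes, zero at the start; "wrist_torque": the same for the moment, N m; "finger_gap": finger opening in m.
Only numpy, scipy, OpenCV 4.12 (cv2) and the standard library are available. Lean on these libraries where they do the work, as an engineer would, in place of code of your own. Each camera call takes 0.05 s, during which the arm holds its last target.

### The job

Get the slide-pack carrier ready for transport: swing its keeper bar out of the way, then with the bench brush, sweep every plastic offcut off the carrier's bed into the scrap tray along its open side, without touching the offcuts with the fingers, and stand the brush back upright in the middle of its rest. Once the bed is clear, lay all the slide packs on it, flat, side by side with their long sides pointing towards the scrap tray, in the middle of the bed's width from wall to tray so that the keeper passes over each of them; last, with the brush put away, swing the keeper bar back over them until it is fully home against its stop. Leave the beaker and the bottles alone.

Things in the scene. Friction and masses are not known exactly. Their poses are not given: they have to be found in the camera images.
- carrier: Aluminium slide-pack carrier fixed on the mat of the right table (mat top z = +8 mm in the world). Origin on the mat under the bed's middle, z up. Below, z is in its frame. Flat bed, top at z = +30 mm, x -90 to +90, y -55 to +55 mm. Walls 6 mm thick, tops 21 mm above the bed, at x = -90, x = +90 and y = +55; the -y side is open and drops into the scrap tray.
- tray (a point): Middle of the scrap tray's floor, carrier (0, -95, +4) mm; axes as the carrier's. Grey tray fixed along the carrier's open side, inside 182 (x) x 80 (y) mm, rim at carrier z = +36 mm.
- keeper_pivot (a point): Upright pivot of the keeper bar at bar height, carrier (-104, 0, +66) mm; the steel bar swings level, 14 mm wide, underside at carrier z = +61, top at +71 mm, reaching 168 mm from the pivot.
- keeper (a joint): Keeper bar angle: 0 fully shut (bar points along carrier +x, over the bed's middle), 1.7 rad fully open (bar about along carrier -y, outside bed and tray); clockwise from above opens it. A stiff hinge with a firm stop at each end: it stays where it is left; about 0.5 N at the knob moves it.
- keeper_knob (a point): Centre of the upright black grip knob on the keeper bar, 20 mm across and 26 mm tall (from 12 mm above the bar's top), 150 mm from the pivot; its middle is 96 mm above the mat. It turns with the bar.
- brush_grip (a point): Wooden bench brush standing on its bristles: head 88 mm long (its x) and 26 mm thick (its y), 45 mm tall with the bristles, flat stiff bristle underside; above it an upright handle 30 (x) x 22 (y) mm from 45 to 92 mm above the bristle tips, widening to 40 (x) x 22 (y) mm at the top, which is at 106 mm. This point is the middle of the handle, 74 mm above the bristle tips; z up. 120 g.
- brush_rest: Grey open rest that the brush stands in, fixed on the mat of the right table, mat top z = +8 mm: outside 112 (x) x 50 (y) x 10 mm, inside 104 x 42 mm, floor 4 mm above its origin, which is under its middle. Brush length goes along its x.
- scrap0_c (a point): Centre of a loose white plastic bar offcut 21 x 15 x 16 mm, on the bed (may be absent).
- scrap1_c (a point): Centre of a loose white plastic block offcut 18 x 18 x 14 mm, on the bed (may be absent).
- scrap2_c (a point): Centre of a loose white plastic angle offcut 21 x 17 x 16 mm, on the bed (may be absent).
- scrap3_c (a point): Centre of a loose white plastic round offcut 20 across x 15 mm, on the bed (may be absent).
- scrap4_c (a point): Centre of a loose white plastic stepped offcut 20 x 16 x 16 mm, on the bed (may be absent).
- pack0_c (a point): Centre of a slide pack, a white and red card box 28 (x) x 80 (y) x 27 (z) mm, 180 g, lying flat on the left table (top z = 0), long side along its y (may be absent). The packs are alike.
- pack1_c (a point): Centre of a slide pack, a white and red card box 28 (x) x 80 (y) x 27 (z) mm, 180 g, lying flat on the left table (top z = 0), long side along its y (may be absent). The packs are alike.
- pack2_c (a point): Centre of a slide pack, a white and red card box 28 (x) x 80 (y) x 27 (z) mm, 180 g, lying flat on the left table (top z = 0), long side along its y (may be absent). The packs are alike.
- eyepieces (a point): The microscope's two eyepieces, 0.41 m up: the fixed microscope reaches about 60 mm either side of this point in y, 40 mm towards the robot and 200 mm away from it. Keep the arm clear.
- beaker: Bystander: glass beaker, 44 mm across and 55 high; origin under its middle. Leave alone.
- vial: Bystander: small white bottle, 24 mm across and 59 high; origin under its middle. Leave alone.
- stain: Bystander: amber stain bottle, 55 mm across and 115 high; origin under its middle. Leave alone.
Mind the look-alikes: they are no part of the job. There is more than one size of the part that bears brush_grip; the job needs the smaller. What is shaped like the part that bears pack1_c but turquoise is not meant.

How it is judged:
On the way, in this order (a step that is already met when the one before it is completed fails the run):
1. the keeper bar has been swung well open, away from over the bed (value of joint keeper above 1.2 rad), for 0.2 s.
2. all offcuts lie in the scrap tray, the keeper is open and no pack is on the carrier yet (x of scrap0_c in the frame of carrier between -0.092 and 0.092 m and y of scrap0_c in the frame of carrier between -0.137 and -0.06 m and z of scrap0_c in the frame of carrier between 0 and 0.045 m and x of scrap1_c in the frame of carrier between -0.092 and 0.092 m and y of scrap1_c in the frame of carrier between -0.137 and -0.06 m and z of scrap1_c in the frame of carrier between 0 and 0.045 m and x of scrap2_c in the frame of carrier between -0.092 and 0.092 m and y of scrap2_c in the frame of carrier between -0.137 and -0.06 m and z of scrap2_c in the frame of carrier between 0 and 0.045 m and x of scrap3_c in the frame of carrier between -0.092 and 0.092 m and y of scrap3_c in the frame of carrier between -0.137 and -0.06 m and z of scrap3_c in the frame of carrier between 0 and 0.045 m and x of scrap4_c in the frame of carrier between -0.092 and 0.092 m and y of scrap4_c in the frame of carrier between -0.137 and -0.06 m and z of scrap4_c in the frame of carrier between 0 and 0.045 m and value of joint keeper above 0.8 rad and horizontal distance between each of pack0_c, pack1_c, pack2_c and carrier above 0.15 m), for 0.3 s.
3. the brush stands in its rest and all packs lie on the bed, with the keeper still open (horizontal distance between brush_grip and brush_rest below 0.015 m and z of brush_grip in the frame of brush_rest between 0.07 and 0.084 m and angle between brush_grip's own z axis and vertical below 0.12 rad and x of pack0_c in the frame of carrier between -0.077 and 0.077 m and y of pack0_c in the frame of carrier between -0.038 and 0.038 m and z of pack0_c in the frame of carrier between 0.04 and 0.048 m and angle between each of pack0_c, pack1_c, pack2_c's own z axis and vertical below 0.1 rad and angle between the y axis of each of pack0_c, pack1_c, pack2_c and the y axis of carrier, either way round below 0.35 rad and x of pack1_c in the frame of carrier between -0.077 and 0.077 m and y of pack1_c in the frame of carrier between -0.038 and 0.038 m and z of pack1_c in the frame of carrier between 0.04 and 0.048 m and x of pack2_c in the frame of carrier between -0.077 and 0.077 m and y of pack2_c in the frame of carrier between -0.038 and 0.038 m and z of pack2_c in the frame of carrier between 0.04 and 0.048 m and value of joint keeper above 0.8 rad), for 0.2 s.
At the end, for the whole second after the job is handed in: Offcuts in the scrap tray; brush upright in its rest, within 15 mm of its middle; packs flat on the bed, centres within 77 mm of the carrier's middle along x and 38 mm along y, long sides within 0.35 rad of its y; keeper within 0.06 rad of shut; all at rest (x of scrap0_c in the frame of carrier between -0.092 and 0.092 m and y of scrap0_c in the frame of carrier between -0.137 and -0.06 m and z of scrap0_c in the frame of carrier between 0 and 0.045 m and x of scrap1_c in the frame of carrier between -0.092 and 0.092 m and y of scrap1_c in the frame of carrier between -0.137 and -0.06 m and z of scrap1_c in the frame of carrier between 0 and 0.045 m and x of scrap2_c in the frame of carrier between -0.092 and 0.092 m and y of scrap2_c in the frame of carrier between -0.137 and -0.06 m and z of scrap2_c in the frame of carrier between 0 and 0.045 m and x of scrap3_c in the frame of carrier between -0.092 and 0.092 m and y of scrap3_c in the frame of carrier between -0.137 and -0.06 m and z of scrap3_c in the frame of carrier between 0 and 0.045 m and x of scrap4_c in the frame of carrier between -0.092 and 0.092 m and y of scrap4_c in the frame of carrier between -0.137 and -0.06 m and z of scrap4_c in the frame of carrier between 0 and 0.045 m and horizontal distance between brush_grip and brush_rest below 0.015 m and z of brush_grip in the frame of brush_rest between 0.07 and 0.084 m and angle between brush_grip's own z axis and vertical below 0.12 rad and x of pack0_c in the frame of carrier between -0.077 and 0.077 m and y of pack0_c in the frame of carrier between -0.038 and 0.038 m and z of pack0_c in the frame of carrier between 0.04 and 0.048 m and angle between each of pack0_c, pack1_c, pack2_c's own z axis and vertical below 0.1 rad and angle between the y axis of each of pack0_c, pack1_c, pack2_c and the y axis of carrier, either way round below 0.35 rad and x of pack1_c in the frame of carrier between -0.077 and 0.077 m and y of pack1_c in the frame of carrier between -0.038 and 0.038 m and z of pack1_c in the frame of carrier between 0.04 and 0.048 m and x of pack2_c in the frame of carrier between -0.077 and 0.077 m and y of pack2_c in the frame of carrier between -0.038 and 0.038 m and z of pack2_c in the frame of carrier between 0.04 and 0.048 m and value of joint keeper below 0.06 rad and linear speed of each of scrap0, scrap1, scrap2, scrap3, scrap4, pack0, pack1, pack2, brush below 0.02 m/s); the robot touches nothing.
It fails at once if an offcut touched with the fingers (contact force between the fingers and scrap0 above 0.5 N or contact force between the fingers and scrap1 above 0.5 N or contact force between the fingers and scrap2 above 0.5 N or contact force between the fingers and scrap3 above 0.5 N or contact force between the fingers and scrap4 above 0.5 N).
It fails at once if a bystander moved more than 30 mm (distance of any of beaker, vial, stain from where it was at the start of the episode above 0.03 m).
Of scrap0, scrap1, scrap2, scrap3, scrap4 only 3 to 5 are there at a start; the rules pass over those that are not, and their reading is None.
Of pack0, pack1, pack2 only 2 to 3 are there at a start; the rules pass over those that are not, and their reading is None.
At some moment in a run one of pack0, pack1, pack2 may be knocked a few centimetres aside while the robot is not near it.
It also fails if it takes over 192 s, if anything falls off the work surface, if the arm or the gripper's body presses on something with over 40 N, if the wrist force passes 120 N, or if a joint passes its speed limit or range.

## Working session

There is one attempt and no reset: what is moved stays moved. The work goes in short steps, Python scripts to look and compute and a shell command to move; the robot and the scene stay as the last step left them, time stands still between calls to the robot, and variables do not carry over. Pictures are saved under pics/ and viewed, and the job is handed in when it is done.

```bash
ls; mkdir -p pics
cat > h.py <<'E'
import numpy as np, cv2
from bench import arm
from scipy.spatial.transform import Rotation as R
def rot(c):
    r=np.array(c["rotation"],float)
    return r if r.shape==(3,3) else R.from_rotvec(r).as_matrix()
def grab(name,fn=None):
    c=arm.camera_params(name); im,d=arm.grab_frame(name)
    if fn: cv2.imwrite('pics/'+fn,cv2.cvtColor(im,cv2.COLOR_RGB2BGR)); 
    np.savez('last_%s.npz'%name,im=im,d=d,K=c["K"],xyz=c["xyz"],R=rot(c))
    return im,d,c
def load(name): return np.load('last_%s.npz'%name)
def cloud(f):
    K=f['K'];d=f['d'];v,u=np.mgrid[:d.shape[0],:d.shape[1]]
    p=np.stack([(u-K[0,2])/K[0,0]*d,(v-K[1,2])/K[1,1]*d,d],-1)
    return p@f['R'].T+f['xyz']
def ray(f,u,v,z):
    K=f['K'];r=f['R']@np.array([(u-K[0,2])/K[0,0],(v-K[1,2])/K[1,1],1]);o=f['xyz']
    return o+r*(z-o[2])/r[2]
def proj(f,p):
    q=f['R'].T@(np.array(p)-f['xyz']);q=f['K']@q;return q[:2]/q[2]
E
python3 - <<'E'
from h import *
for n in ["scene","side","wrist"]:
    im,d,c=grab(n,n+'0.png'); print(n,c)
print(arm.observe())
E
```

```text
pics
scene {'K': array([[358.98647557,   0.        , 255.1228055 ],
       [  0.        , 358.98647557, 193.42132303],
       [  0.        ,   0.        ,   1.        ]]), 'xyz': array([-0.14080828,  0.80547532,  1.0869478 ]), 'rotation': array([-0.89725405,  2.50719539, -1.07460898])}
side {'K': array([[488.41813928,   0.        , 259.03465211],
       [  0.        , 488.41813928, 196.04110262],
       [  0.        ,   0.        ,   1.        ]]), 'xyz': array([-0.41456844,  0.82375289,  1.24477457]), 'rotation': array([-1.1095717 ,  2.3238032 , -1.02925709])}
wrist {'K': array([[287.32057732,   0.        , 253.20205946],
       [  0.        , 287.32057732, 194.81048871],
       [  0.        ,   0.        ,   1.        ]]), 'xyz': array([ 0.30710498, -0.54962565,  0.38282641]), 'rotation': array([ 2.44247266, -1.6164932 , -0.20262686])}
{'time_s': 0.15, 'joints': array([-1.17142673e+00,  3.53530082e-01,  1.63391042e+00, -1.82946257e-05,
        1.15520882e+00, -2.38332669e-03]), 'dq': array([-8.37513101e-04, -1.77074843e-03, -2.79970826e-03, -2.01783230e-05,
        2.21459054e-03, -1.85033195e-03]), 'effort': array([-6.95047438e-04, -5.94209933e+01, -3.34469140e+01,  6.96249143e-02,
        2.04567926e-02, -7.74919226e-05]), 'tool_pos': array([ 0.24426892, -0.57492428,  0.23303315]), 'ee_rot': array([-3.07740755e+00, -6.26641807e-01,  3.52954530e-04]), 'ft_force': array([-0.08670442,  0.44413717, -0.03427002]), 'wrist_torque': array([ 0.00501107,  0.00076576, -0.02094313]), 'finger_gap': 0.0921271087365615}
```

View pics/scene0.png

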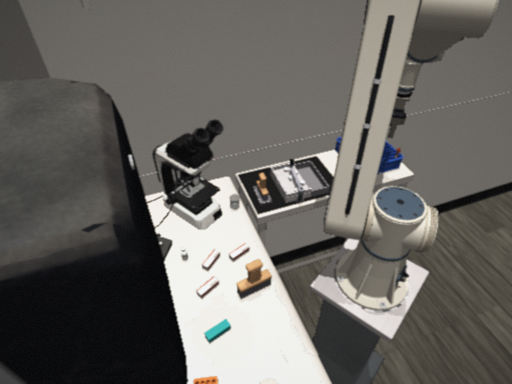

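View pics/side0.png

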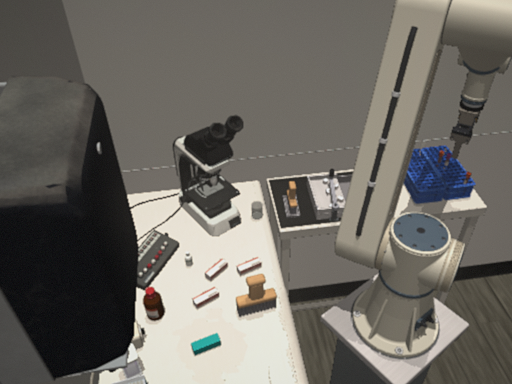

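View pics/wrist0.png

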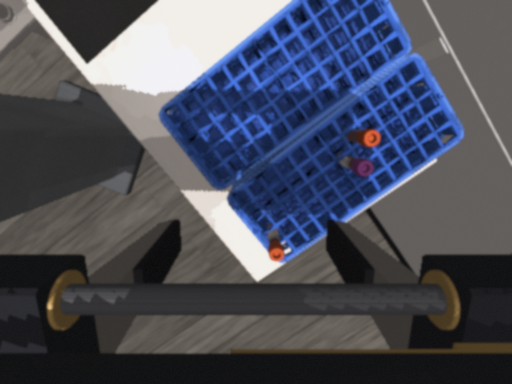

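Run:
```python
from h import *
f=load('side');im=f['im'][...,::-1]
a=cv2.resize(im[160:240,260:400],None,fx=5,fy=5,interpolation=cv2.INTER_CUBIC)
cv2.imwrite('pics/c1.png',a)
a=cv2.resize(im[240:360,170:290],None,fx=5,fy=5,interpolation=cv2.INTER_CUBIC)
cv2.imwrite('pics/c2.png',a)
P=cloud(f)
for u,v in [(292,192),(283,185),(332,172),(325,195),(345,185),(360,180)]: print(u,v,P[v,u].round(3))
f=load('scene');im=f['im'][...,::-1]
a=cv2.resize(im[140:230,230:370],None,fx=5,fy=5,interpolation=cv2.INTER_CUBIC)
cv2.imwrite('pics/c3.png',a)
```

```text
292 192 [ 0.546 -0.071  0.091]
283 185 [ 0.669 -0.137  0.008]
332 172 [ 0.518 -0.241  0.113]
325 195 [ 0.5   -0.196  0.038]
345 185 [ 0.514 -0.32   0.01 ]
360 180 [0.151 0.073 0.479]
```

View pics/c1.png

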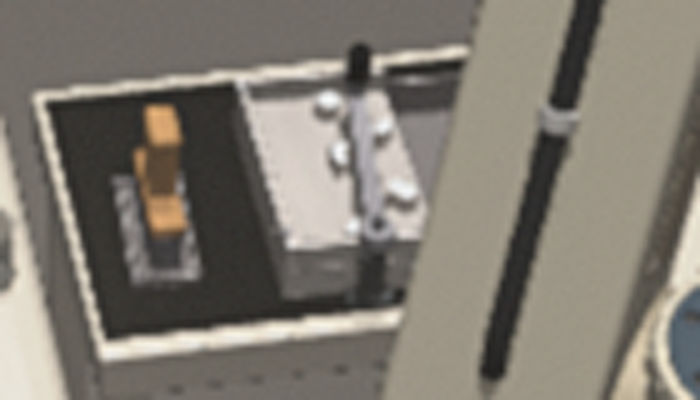

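View pics/c2.png

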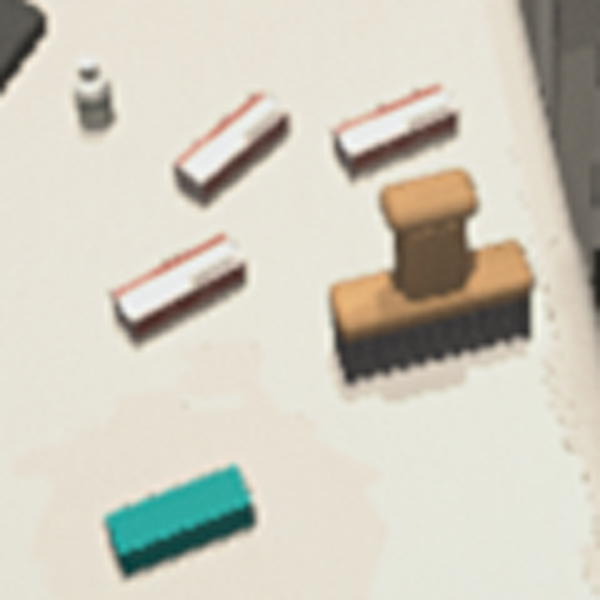

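View pics/c3.png

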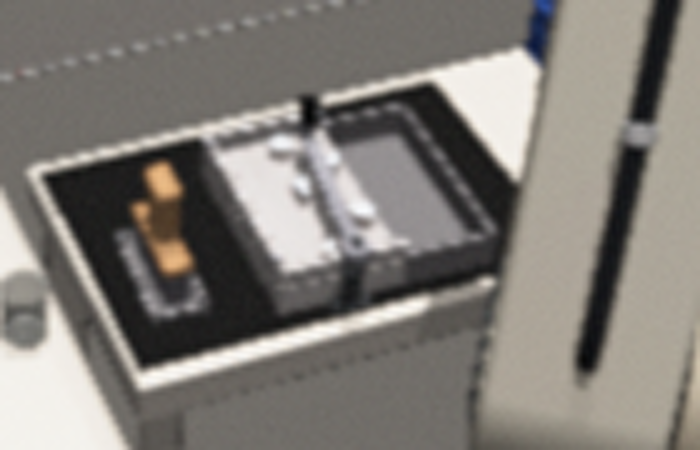

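```bash
python3 - <<'E'
from h import *
f=load('side');P=cloud(f)
for n,(u,v) in dict(eye=(234,124),eye2=(217,130),scopebase=(235,222),beaker=(257,210),vial=(188,259),stain=(153,303),p0=(216,268),p1=(249,264),p2=(206,296),big=(256,284),teal=(205,343)).items(): print(n,P[v,u].round(3))
f=load('scene');P=cloud(f)
for n,(u,v) in dict(eye=(214,128),p0=(211,259),p1=(239,251),p2=(207,287),knob=(292,161),brush=(263,176)).items(): print(n,P[v,u].round(3))
E
python3 -m crank '[[0.5,-0.5,-1,0,1],[1,-1,-1,0,1],[1,-1,-1,0,1],[1,-1,-1,0,1],[1,-1,0,0,1]]'
```

```text
eye [0.603 0.123 0.433]
eye2 [0.597 0.188 0.443]
scopebase [0.606 0.141 0.029]
beaker [0.592 0.053 0.044]
vial [0.556 0.367 0.041]
stain [0.447 0.55  0.08 ]
p0 [0.478 0.312 0.026]
p1 [0.424 0.22  0.027]
p2 [0.41  0.397 0.022]
big [0.275 0.305 0.14 ]
teal [0.277 0.49  0.022]
eye [0.595 0.126 0.438]
p0 [0.475 0.312 0.029]
p1 [0.421 0.221 0.028]
p2 [0.405 0.403 0.029]
knob [ 0.52  -0.245  0.112]
brush [ 0.552 -0.082  0.117]
time_s: 0.78
tool_pos: [0.3346, -0.354, 0.3847]
ee_rot: [3.074, 0.625, 0.004]
ft_force: [0.3, -0.5, -0.4]
finger_gap: 0.0919
```

```bash
python3 -m crank '[[1,-1,0,0,1],[1,-1,0,0,1],[0.5,-1,0,0,1],[0,0,0,0,1],[0,0,0,0,1]]'
python3 - <<'E'
from h import *
im,d,c=grab('wrist','w1.png');print(c['xyz'],arm.observe()['tool_pos'])
E
```

```text
time_s: 1.4
tool_pos: [0.3786, -0.2054, 0.3819]
ee_rot: [3.078, 0.628, -0.0]
ft_force: [0.8, -0.6, 0.1]
finger_gap: 0.0922
[ 0.44136297 -0.17982402  0.531755  ] [ 0.37856395 -0.20574269  0.38183023]
```

View pics/w1.png

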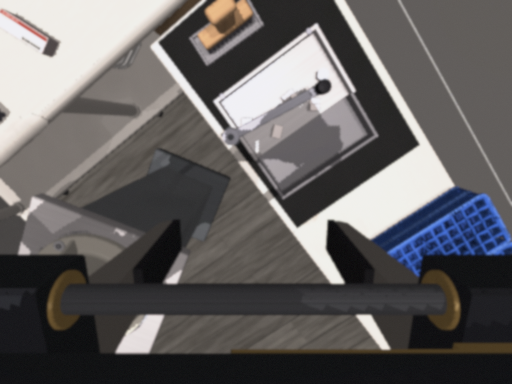

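Run:
```python
from h import *
f=load('wrist');P=cloud(f)
x,y,z=P[...,0],P[...,1],P[...,2]
a=cv2.resize(f['im'][20:210,190:400][...,::-1],None,fx=3.8,fy=3.8,interpolation=cv2.INTER_CUBIC);cv2.imwrite('pics/c4.png',a)
# grid top view
reg=(x>.35)&(x<.75)&(y>-.42)&(y<.0)&(f['d']>0)
def rect(m,n):
    pts=np.stack([x[m],y[m]],1).astype(np.float32); r=cv2.minAreaRect(pts); print(n,m.sum(),r, cv2.boxPoints(r).round(3).tolist())
rect(reg&(z>.052)&(z<.064)&(y<-.11),'walls')
rect(reg&(z>.084)&(y<-.12),'knob')
rect(reg&(z>.066)&(z<.082)&(y<-.12),'bar')
rect(reg&(z>.036)&(z<.041)&(y<-.12),'bed+')
rect(reg&(z>.10)&(y>-.12),'brushtop')
rect(reg&(z>.04)&(z<.075)&(y>-.11),'brushhead')
rect(reg&(z>.014)&(z<.03)&(y>-.12),'rest')
H=np.zeros((420,400),np.uint8)
ii=((y[reg]+.42)*1000).astype(int);jj=((x[reg]-.35)*1000).astype(int)
H[419-ii,jj]=np.clip(z[reg]*2000,0,255)
cv2.imwrite('pics/t1.png',H)
```

```text
walls 1951 ((0.552992045879364, -0.22648227214813232), (0.2137332707643509, 0.3301647901535034), 43.29846954345703) [[0.3619999885559082, -0.18000000715255737], [0.5879999995231628, -0.41999998688697815], [0.7440000176429749, -0.27300000190734863], [0.5180000066757202, -0.032999999821186066]]
knob 63125 ((0.482879638671875, -0.2717069387435913), (0.15251125395298004, 0.33773717284202576), 60.05105209350586) [[0.2980000078678131, -0.2529999911785126], [0.5910000205039978, -0.421999990940094], [0.6669999957084656, -0.28999999165534973], [0.375, -0.12099999934434891]]
bar 1721 ((0.4986400604248047, -0.2759481370449066), (0.1597042977809906, 0.3012923002243042), 59.968505859375) [[0.328000009059906, -0.27000001072883606], [0.5889999866485596, -0.41999998688697815], [0.6690000295639038, -0.28200000524520874], [0.40799999237060547, -0.13099999725818634]]
bed+ 5118 ((0.5134693384170532, -0.2717128396034241), (0.19497445225715637, 0.2845976948738098), 58.0828857421875) [[0.3409999907016754, -0.27900001406669617], [0.5830000042915344, -0.4300000071525574], [0.6859999895095825, -0.263999998569
[... 242 characters left out ...]
.10499999672174454], [0.5789999961853027, -0.0860000029206276], [0.5450000166893005, -0.06499999761581421]]
brushhead 812 ((0.556199312210083, -0.08540508896112442), (0.026350218802690506, 0.08732921630144119), 57.468379974365234) [[0.5120000243186951, -0.0729999989271164], [0.5860000252723694, -0.11999999731779099], [0.6000000238418579, -0.09799999743700027], [0.5260000228881836, -0.050999999046325684]]
rest 475 ((0.556361198425293, -0.08376529812812805), (0.05046289414167404, 0.11192742735147476), 56.13442611694336) [[0.4959999918937683, -0.07400000095367432], [0.5889999866485596, -0.13600000739097595], [0.6169999837875366, -0.09399999678134918], [0.5239999890327454, -0.03200000151991844]]
```

View pics/c4.png

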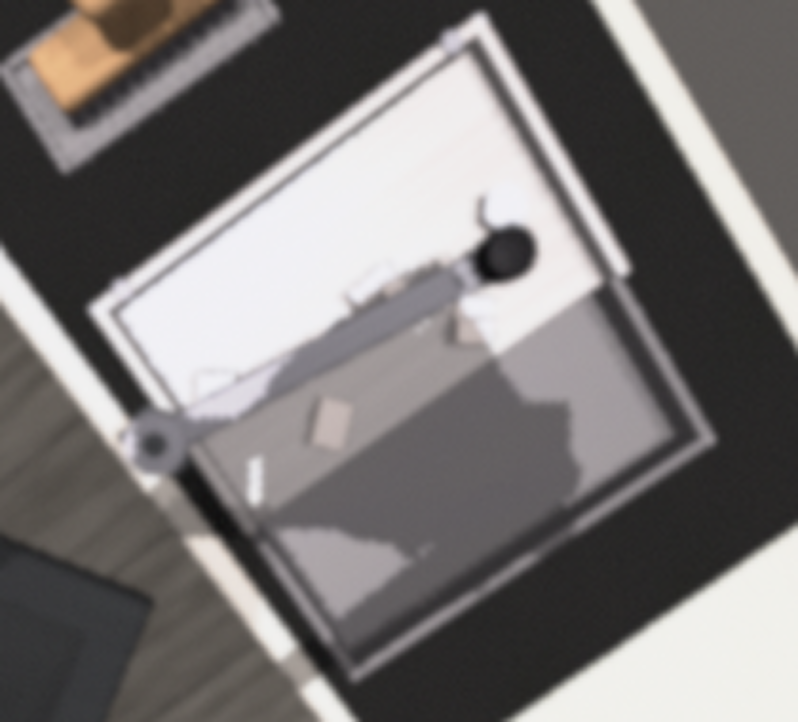

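View pics/t1.png

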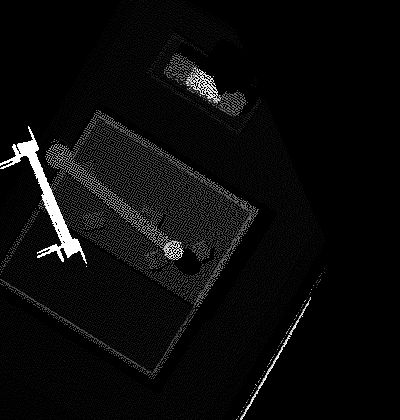

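Run:
```python
from h import *
f=load('wrist');P=cloud(f)
x,y,z=P[...,0],P[...,1],P[...,2]
reg=(x>.3)&(x<.75)&(y>-.42)&(y<-.0)&(f['d']>0); reg[212:]=False
def big(m):
    n,l,s,c=cv2.connectedComponentsWithStats(m.astype(np.uint8),connectivity=8)
    return l==1+np.argmax(s[1:,4])
m=big(reg&(z>.03)&(z<.085)&(y<-.09))
pts=np.stack([x[m],y[m]],1).astype(np.float32)
r=cv2.minAreaRect(pts);print(r,cv2.boxPoints(r).round(3).tolist())
for lo,hi in [(.054,.063),(.041,.049)]:
    mm=reg&(z>lo)&(z<hi)&(y<-.1)
    pts=np.stack([x[mm],y[mm]],1).astype(np.float32)
    r=cv2.minAreaRect(pts);print(lo,mm.sum(),r,cv2.boxPoints(r).round(3).tolist())
mm=reg&(z>.09)&(y<-.15);k=P[mm];print('knob',len(k),k.min(0),k.max(0),k.mean(0))
mm=reg&(z>.068)&(z<.085)&(y<-.12);k=P[mm];b=k;print('bar',len(k),cv2.minAreaRect(k[:,:2].astype(np.float32)),k[:,2].mean())
```

```text
((0.46700286865234375, -0.2392006367444992), (0.20113880932331085, 0.21303941309452057), 58.20527267456055) [[0.3230000138282776, -0.26899999380111694], [0.5049999952316284, -0.38100001215934753], [0.6110000014305115, -0.20999999344348907], [0.42899999022483826, -0.09799999743700027]]
0.054 1708 ((0.5567636489868164, -0.2226649820804596), (0.22445903718471527, 0.32978153228759766), 43.29846954345703) [[0.3619999885559082, -0.18000000715255737], [0.5879999995231628, -0.41999998688697815], [0.7519999742507935, -0.26600000262260437], [0.5249999761581421, -0.026000000536441803]]
0.041 1192 ((0.5322015881538391, -0.24160608649253845), (0.26544561982154846, 0.28437912464141846), 58.11771774291992) [[0.3409999907016754, -0.27900001406669617], [0.5830000042915344, -0.42899999022483826], [0.7229999899864197, -0.20399999618530273], [0.4819999933242798, -0.05400000140070915]]
knob 8499 [ 0.51473007 -0.41998519  0.09002345] [ 0.66231379 -0.24117226  0.23952668] [ 0.61846349 -0.36304348  0.16080147]
bar 1783 ((0.49840617179870605, -0.27635279297828674), (0.15876951813697815, 0.3012923002243042), 59.96851348876953) 0.07734670686547425
```

Run:
```python
from h import *
f=load('wrist');P=cloud(f)
o=np.array([.497,-.211]);t=np.radians(-31.8);ex=np.array([np.cos(t),np.sin(t)]);ey=np.array([-ex[1],ex[0]])
q=P[...,:2]-o;X=q@ex;Y=q@ey;z=P[...,2]-.008
ok=(f['d']>0);ok[212:]=False
m=ok&(abs(z-.051)<.004)&(abs(X)<.085)&(abs(Y-.058)<.012)
print('ywall',m.sum(),np.percentile(Y[m],[2,50,98]),np.polyfit(X[m],Y[m],1), z[m].mean())
m=ok&(abs(z-.051)<.004)&(abs(Y)<.05)&(abs(X-.093)<.012)
print('xwall+',m.sum(),np.percentile(X[m],[2,50,98]),np.polyfit(Y[m],X[m],1))
m=ok&(abs(z-.051)<.004)&(abs(Y)<.05)&(abs(X+.093)<.012)
print('xwall-',m.sum(),np.percentile(X[m],[2,50,98]),np.polyfit(Y[m],X[m],1))
m=ok&(abs(z-.030)<.004)&(abs(Y)<.05)&(abs(X)<.08);print('bed',np.median(z[m]))
m=ok&(abs(z-.096)<.016)&(abs(Y)<.08)&(X>0)&(X<.1);k=P[m];c,r=cv2.minEnclosingCircle(k[k[:,2]>.112][:,:2].astype(np.float32));print('knob',c,r,k[:,2].max());c=np.array(c)-o;print(c@ex,c@ey,np.degrees(np.arctan2(c@ey,c@ex+.104)))
# offcuts: points .034..0.055
m=ok&(z>.036)&(z<.056)&(abs(X)<.086)&(abs(Y)<.052)
n,l,s,cc=cv2.connectedComponentsWithStats(m.astype(np.uint8))
for i in range(1,n):
    if s[i,4]>8: mm=l==i;print(i,s[i,4],'X',X[mm].min().round(3),X[mm].max().round(3),'Y',Y[mm].min().round(3),Y[mm].max().round(3),z[mm].max().round(3),cc[i].round())
```

```text
ywall 486 [0.05434268 0.05719389 0.06037185] [-0.00293657  0.0572325 ] 0.04964579296072572
xwall+ 298 [0.08939612 0.09212743 0.09533338] [0.00293731 0.09215286]
xwall- 201 [-0.09589466 -0.09295815 -0.09021165] [ 0.00271858 -0.0929832 ]
bed 0.028680902645765345
knob (0.5243759155273438, -0.2506844103336334) 0.009857471100986004 0.11767741687510985
0.044178520586691465 -0.019301593023886173 -7.421507334089264
1 119 X 0.058 0.076 Y -0.014 0.003 0.046 [323.  73.]
2 96 X -0.004 0.017 Y -0.008 0.005 0.047 [289.  94.]
3 105 X 0.022 0.044 Y -0.047 -0.027 0.046 [315. 104.]
4 58 X -0.082 -0.061 Y 0.002 0.014 0.044 [245. 120.]
5 122 X -0.051 -0.029 Y -0.048 -0.025 0.047 [277. 131.]
```

```bash
cat >> h.py <<'E'
O=np.array([.4962,-.2115]);T=np.radians(-31.97);EX=np.array([np.cos(T),np.sin(T)]);EY=np.array([-EX[1],EX[0]])
def cw(X,Y): return O+X*EX+Y*EY     # carrier -> world (m)
def wc(p): q=np.asarray(p)[...,:2]-O; return np.stack([q@EX,q@EY],-1)
def pose():
    s=arm.observe();M=R.from_rotvec(s['ee_rot']).as_matrix();return np.array(s['tool_pos']),np.degrees(np.arctan2(M[1,1],M[0,1])),M,s
def plan(pts,cur=None):
    """pts: list of (x,y,z,heading_deg or None, nrows). prints total units in tool axes per leg, given rotation happening evenly"""
    p,h,M,s=pose()
    if cur is not None: p,h=np.array(cur[:3]),cur[3]
    for w in pts:
        x,y,z,hh,n=w
        if hh is None: hh=h
        dh=(hh-h+180)%360-180
        for i in range(n):
            q=p+(np.array([x,y,z])-p)/(n-i); hn=h+dh/n
            a=np.radians(h);yd=np.array([np.cos(a),np.sin(a)]);xd=np.array([-yd[1],yd[0]])
            d=q-p
            print('[%.2f,%.2f,%.2f,%.2f,g]'%(d[:2]@xd/.04,d[:2]@yd/.04,-d[2]/.04,-(hn-h)/6),end=',')
            p,h=q,hn
        print()
E
python3 - <<'E'
from h import *
p,h,M,s=pose();print(p,h,s['joints'].round(3))
plan([(.5244,-.2507,.25,-39.4,5),(.5244,-.2507,.107,-39.4,4)])
E
```

```text
[ 0.37856395 -0.20574269  0.38183023] -66.99658523656426 [-0.501 -0.084  1.817 -0.     1.408  0.668]
[0.58,0.49,0.66,-0.92,g],[0.53,0.55,0.66,-0.92,g],[0.48,0.59,0.66,-0.92,g],[0.42,0.64,0.66,-0.92,g],[0.36,0.68,0.66,-0.92,g],
[0.00,0.00,0.89,-0.00,g],[0.00,0.00,0.89,-0.00,g],[0.00,0.00,0.89,-0.00,g],[0.00,0.00,0.89,-0.00,g],
```

```bash
python3 -m crank '[[0.58,0.49,0.66,-0.92,0.7],[0.53,0.55,0.66,-0.92,0.7],[0.48,0.59,0.66,-0.92,0.7],[0.42,0.64,0.66,-0.92,0.7],[0.36,0.68,0.66,-0.92,0.7]]' ; python3 -m crank '[[0,0,0,0,0.7],[0,0,0,0,0.7]]'
python3 - <<'E'
from h import *
p,h,M,s=pose();print(p,h,wc(p))
grab('wrist','w2.png')
plan([(.5244,-.2507,.107,-39.4,4)])
E
```

```text
time_s: 2.08
tool_pos: [0.5252, -0.252, 0.2484]
ee_rot: [-2.839, -1.345, 0.001]
ft_force: [0.6, 0.1, 0.1]
finger_gap: 0.0645
time_s: 2.33
tool_pos: [0.5238, -0.2508, 0.2499]
ee_rot: [-2.841, -1.339, 0.001]
ft_force: [0.1, -0.9, 0.9]
finger_gap: 0.0643
[ 0.52384596 -0.25079714  0.24991406] -39.531447799992335 [ 0.04425963 -0.01869892]
[0.00,0.00,0.90,-0.00,g],[0.00,0.00,0.90,-0.00,g],[0.00,0.00,0.90,-0.00,g],[0.00,0.00,0.90,-0.00,g],
```

View pics/w2.png

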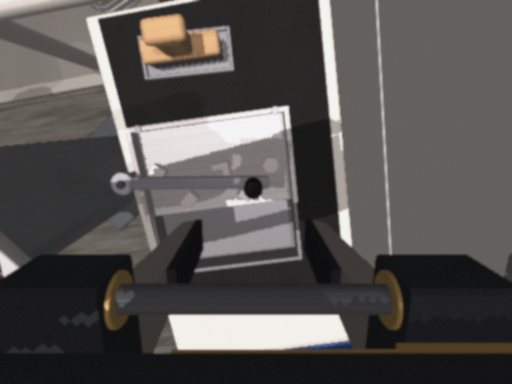

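```bash
python3 - <<'E'
from h import *
f=load('wrist');print(ray(f,253,187,.117))
E
python3 -m crank '[[0,0,0.9,0,0.7],[0,0,0.9,0,0.7],[0,0,0.9,0,0.7],[0,0,0.88,0,0.7],[0,0,0,0,0]]' 10; python3 -m crank '[[0,0,0,0,0],[0,0,0,0,0],[0,0,0,0,0]]' 10
```

```text
[ 0.5265281  -0.24803665  0.117     ]
time_s: 3.0
tool_pos: [0.5228, -0.2496, 0.1058]
ee_rot: [-2.839, -1.341, 0.003]
ft_force: [-0.3, -0.4, 0.2]
finger_gap: 0.0566
time_s: 3.38
tool_pos: [0.5252, -0.2503, 0.108]
ee_rot: [2.839, 1.342, 0.002]
ft_force: [0.3, 0.5, 0.3]
finger_gap: 0.026
```

```bash
python3 -m crank '[[0,0,0,0,0],[0,0,0,0,0],[0,0,0,0,0]]' 10
python3 - <<'E'
from h import *
p,h,M,s=pose();print(p,h,s['finger_gap'])
pv=cw(-.104,0);v=p[:2]-pv;print(np.hypot(*v),np.degrees(np.arctan2(v[1],v[0])))
a0=np.arctan2(v[1],v[0]);r=np.hypot(*v)
pts=[]
for i in range(1,17):
    a=a0-np.radians(5.7*i); pts.append((pv[0]+r*np.cos(a),pv[1]+r*np.sin(a),p[2],np.degrees(a),1))
plan(pts);print(np.degrees(a0)-91.2-np.degrees(T))
E
```

```text
time_s: 3.75
tool_pos: [0.5242, -0.2497, 0.1073]
ee_rot: [-2.839, -1.343, 0.001]
ft_force: [-4.0, 2.1, 7.6]
finger_gap: 0.0195
[ 0.52417432 -0.24967122  0.10731573] -39.38273342307682 0.01948433318200538
0.14898170852907858 -38.74284309479408
[-0.37,-0.01,-0.00,0.84,g],
[-0.37,-0.02,-0.00,0.95,g],
[-0.37,-0.02,-0.00,0.95,g],
[-0.37,-0.02,-0.00,0.95,g],
[-0.37,-0.02,-0.00,0.95,g],
[-0.37,-0.02,-0.00,0.95,g],
[-0.37,-0.02,-0.00,0.95,g],
[-0.37,-0.02,-0.00,0.95,g],
[-0.37,-0.02,-0.00,0.95,g],
[-0.37,-0.02,-0.00,0.95,g],
[-0.37,-0.02,-0.00,0.95,g],
[-0.37,-0.02,-0.00,0.95,g],
[-0.37,-0.02,-0.00,0.95,g],
[-0.37,-0.02,-0.00,0.95,g],
[-0.37,-0.02,-0.00,0.95,g],
[-0.37,-0.02,-0.00,0.95,g],
-97.97284309479409
```

Gripped (gap 19.5 mm). Swing open in arc steps.

```bash
python3 -m crank '[[-0.37,-0.02,0,0.9,0],[-0.37,-0.02,0,0.95,0],[-0.37,-0.02,0,0.95,0],[-0.37,-0.02,0,0.95,0],[-0.37,-0.02,0,0.95,0]]'
python3 - <<'E'
from h import *
p,h,M,s=pose();print(p,h,s['finger_gap'])
pv=cw(-.104,0);v=p[:2]-pv;print(np.hypot(*v),np.degrees(np.arctan2(v[1],v[0]))-np.degrees(T))
E
```

```text
time_s: 4.38
tool_pos: [0.4652, -0.2934, 0.1073]
ee_rot: [-3.082, -0.605, -0.001]
ft_force: [-0.5, 3.9, 6.7]
finger_gap: 0.0199
[ 0.4651932  -0.29340938  0.10732335] -67.7774674575993 0.019855641153218886
0.14844566087657507 -35.358041504391295
```

```bash
python3 -m crank '[[-0.37,-0.02,0,0.95,0],[-0.37,-0.02,0,0.95,0],[-0.37,-0.02,0,0.95,0],[-0.37,-0.02,0,0.95,0],[-0.37,-0.02,0,0.95,0]]'; python3 -m crank '[[-0.37,-0.02,0,0.95,0],[-0.37,-0.02,0,0.95,0],[-0.37,-0.02,0,0.95,0],[-0.37,-0.02,0,0.95,0],[-0.37,-0.02,0,0.95,0]]'
python3 - <<'E'
from h import *
p,h,M,s=pose();print(p,h,s['finger_gap'])
pv=cw(-.104,0);v=p[:2]-pv;print(np.hypot(*v),np.degrees(np.arctan2(v[1],v[0]))-np.degrees(T))
E
```

```text
time_s: 5.0
tool_pos: [0.3928, -0.3039, 0.1073]
ee_rot: [3.136, -0.172, 0.002]
ft_force: [0.1, 1.5, 5.0]
finger_gap: 0.0194
time_s: 5.62
tool_pos: [0.3241, -0.2789, 0.1074]
ee_rot: [2.996, -0.937, 0.003]
ft_force: [-2.0, -3.5, 4.3]
finger_gap: 0.0195
[ 0.32407672 -0.27890069  0.10737359] -124.72367395449575 0.019504464011525974
0.1484477223138923 -92.44373948649739
```

```bash
python3 -m crank '[[-0.37,-0.02,0,0.7,0],[0,0,0,0,0],[0,0,0,0,0.6],[0,0,0,0,0.6],[0,0,-1,0,0.6]]'; python3 -m crank '[[0,0,-1,0,0.6],[0,0,-1,0,0.6],[0,0,-0.5,0,0.6],[0,0,0,0,0.6]]'
python3 - <<'E'
from h import *
grab('wrist','w3.png');grab('scene','s3.png')
p,h,M,s=pose();print(p,h,s['finger_gap'],s['joints'])
# brush: long axis heading 
b=(.5562,-.0853)
plan([(.5562,-.0853,.24,-121.5,8)])
E
```

```text
time_s: 6.25
tool_pos: [0.311, -0.2674, 0.1452]
ee_rot: [-2.961, 1.042, 0.008]
ft_force: [0.2, -0.4, 0.1]
finger_gap: 0.0476
time_s: 6.75
tool_pos: [0.3131, -0.2693, 0.2478]
ee_rot: [2.963, -1.042, 0.005]
ft_force: [0.5, -0.1, -0.2]
finger_gap: 0.0555
[ 0.31209378 -0.26845495  0.24587037] -128.7732757955596 0.05501581538333506 [-7.14112692e-01 -4.23067554e-03  2.04456406e+00  1.32788512e-04
  1.10204504e+00  1.53334487e+00]
[0.24,-0.92,0.02,-0.15,g],[0.25,-0.92,0.02,-0.15,g],[0.27,-0.92,0.02,-0.15,g],[0.28,-0.91,0.02,-0.15,g],[0.29,-0.91,0.02,-0.15,g],[0.31,-0.90,0.02,-0.15,g],[0.32,-0.90,0.02,-0.15,g],[0.34,-0.89,0.02,-0.15,g],
```

View pics/w3.png

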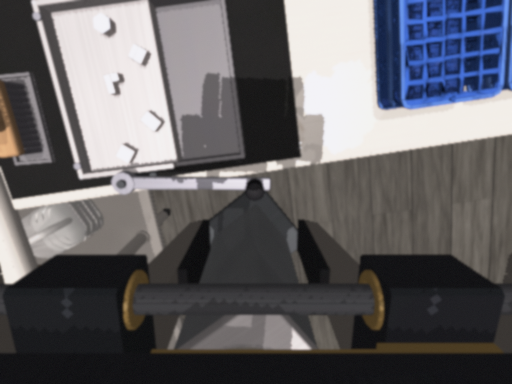

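View pics/s3.png

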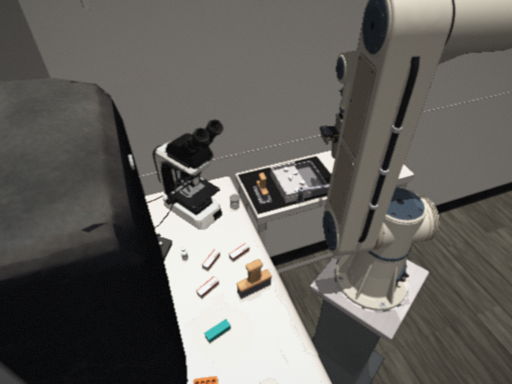

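```bash
python3 - <<'E'
from h import *
f=load('wrist');P=cloud(f);W=wc(P);X,Y=W[...,0],W[...,1];z=P[...,2]-.008
m=(z>.036)&(z<.056)&(abs(X)<.086)&(abs(Y)<.055)&(f['d']>0)
n,l,s,cc=cv2.connectedComponentsWithStats(m.astype(np.uint8))
for i in range(1,n):
    if s[i,4]>20: mm=l==i;print(i,s[i,4],'X',X[mm].min().round(3),X[mm].max().round(3),'Y',Y[mm].min().round(3),Y[mm].max().round(3),z[mm].max().round(3),cc[i].round())
m=(abs(z-.051)<.004)&(abs(X)<.085)&(abs(Y-.058)<.012)
print('ywall',m.sum(),np.percentile(Y[m],[2,50,98]),np.polyfit(X[m],Y[m],1))
E
python3 -m crank '[[0.24,-0.92,0,-0.15,0.6],[0.25,-0.92,0,-0.15,0.6],[0.27,-0.92,0,-0.15,0.6],[0.28,-0.91,0,-0.15,0.6],[0.29,-0.91,0,-0.15,0.6]]'; python3 -m crank '[[0.31,-0.9,0,-0.15,0.6],[0.32,-0.9,0,-0.15,0.6],[0.34,-0.89,0,-0.15,0.6],[0,0,0,0,0.6],[0,0,0,0,0.6]]'
python3 - <<'E'
from h import *
grab('wrist','w4.png');p,h,M,s=pose();print(p,h,s['finger_gap'],s['joints'])
E
```

```text
2 807 X -0.086 0.086 Y 0.053 0.055 0.053 [64. 92.]
3 314 X 0.058 0.077 Y -0.015 0.004 0.046 [103.  23.]
4 261 X 0.023 0.046 Y -0.048 -0.024 0.046 [139.  54.]
5 271 X -0.005 0.017 Y -0.011 0.006 0.047 [112.  82.]
9 276 X -0.051 -0.027 Y -0.049 -0.025 0.047 [151. 120.]
11 259 X -0.085 -0.061 Y -0.009 0.014 0.045 [126. 153.]
ywall 1034 [0.05394903 0.05661055 0.0605948 ] [0.00019602 0.0568704 ]
time_s: 7.48
tool_pos: [0.4653, -0.1532, 0.2449]
ee_rot: [-3.002, 0.925, 0.004]
ft_force: [-0.6, -0.8, -0.7]
finger_gap: 0.0548
time_s: 8.1
tool_pos: [0.5555, -0.086, 0.2451]
ee_rot: [3.023, -0.854, -0.004]
ft_force: [0.1, -0.9, 0.0]
finger_gap: 0.0551
[ 0.55548581 -0.08624015  0.24553165] -121.59663259819494 0.055139355395653775 [-1.56558753e-01  2.45271279e-01  1.75537228e+00 -2.39120832e-04
  1.14318640e+00  1.96580330e+00]
```

View pics/w4.png

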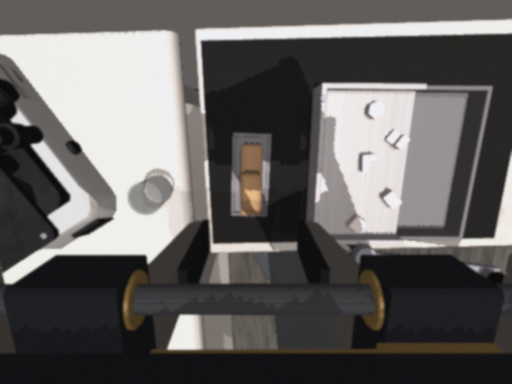

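Run:
```python
from h import *
f=load('wrist');P=cloud(f);x,y,z=P[...,0],P[...,1],P[...,2]
reg=np.zeros(z.shape,bool);reg[120:225,220:290]=1
for n,lo,hi in [('top',.105,.13),('head',.045,.07),('rest',.013,.03)]:
    m=reg&(z>lo)&(z<hi);r=cv2.minAreaRect(P[m][:,:2].astype(np.float32));b=cv2.boxPoints(r)
    e=b[1]-b[0];e2=b[2]-b[1];e=e if np.hypot(*e)>np.hypot(*e2) else e2
    print(n,m.sum(),np.round(r[0],4),np.round(r[1],4),np.degrees(np.arctan2(e[1],e[0]))%180,P[m][:,2].max())
plan([(.5560,-.0853,.088,-121.97,4)])
```

```text
top 798 [ 0.5566 -0.0858] [0.0216 0.0387] 146.59052 0.11880105203482805
head 693 [ 0.5562 -0.0859] [0.0256 0.0865] 147.83804 0.067526481131925
rest 674 [ 0.5559 -0.0838] [0.05   0.1118] 145.99635 0.029969161786254916
[-0.00,-0.01,0.98,0.02,g],[-0.00,-0.01,0.98,0.02,g],[-0.00,-0.01,0.98,0.02,g],[-0.00,-0.01,0.98,0.02,g],
```

```bash
python3 -m crank '[[0.02,-0.02,0.98,0.05,0.6],[0,0,0.98,0.05,0.6],[0,0,0.98,0,0.6],[0,0,0.98,0,0.6],[0,0,0,0,0.6]]'; python3 -m crank '[[0,0,0,0,0],[0,0,0,0,0],[0,0,0,0,0],[0,0,0,0,0],[0,0,0,0,0]]' 30;  python3 - <<'E'
from h import *
p,h,M,s=pose();print(p,h,s['finger_gap'])
E
```

```text
time_s: 8.78
tool_pos: [0.5548, -0.086, 0.0875]
ee_rot: [3.017, -0.872, -0.009]
ft_force: [-0.3, 0.1, 0.2]
finger_gap: 0.0548
time_s: 9.4
tool_pos: [0.5584, -0.0857, 0.0907]
ee_rot: [-3.018, 0.87, -0.002]
ft_force: [-1.3, -0.1, 6.7]
finger_gap: 0.0218
[ 0.55835538 -0.08571179  0.09074883] -122.17296965553427 0.021818287947297312
```

```bash
python3 -m crank '[[0,0,-0.6,0,0],[0,0,-0.9,0,0],[0,0,-0.9,0,0],[0,0,0,0,0]]';  python3 - <<'E'
from h import *
grab('wrist','w5.png')
p,h,M,s=pose();print(p,h,s['finger_gap'],s['ft_force'])
t=cw(.039,.034);print(t)
plan([(*t,.19,-121.97,3),(*t,.118,-121.97,2)])
E
```

```text
time_s: 9.9
tool_pos: [0.5595, -0.0859, 0.1885]
ee_rot: [-3.018, 0.87, -0.008]
ft_force: [0.4, -0.3, -0.6]
finger_gap: 0.0219
[ 0.55827658 -0.0856754   0.1866583 ] -122.17110507205025 0.021868813465556983 [-0.07894296  0.04057399 -2.32044619]
[ 0.54728685 -0.20330647]
[0.44,0.88,-0.03,-0.01,g],[0.44,0.88,-0.03,-0.01,g],[0.44,0.88,-0.03,-0.01,g],
[0.00,0.00,0.90,0.00,g],[0.00,0.00,0.90,0.00,g],
```

View pics/w5.png

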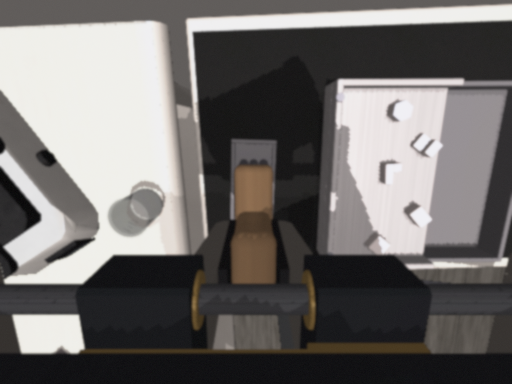

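```bash
python3 -m crank '[[0.44,0.88,0,0,0],[0.44,0.88,0,0,0],[0.44,0.88,0,0,0],[0,0,0,0,0],[0,0,0,0,0]]'
python3 - <<'E'
from h import *
p,h,M,s=pose();print(p,h,wc(p))
t=cw(.040,.034)
plan([(*t,.118,-121.97,3)])
f=load('wrist');P=cloud(f);z=P[...,2]
reg=np.zeros(z.shape,bool);reg[130:225,222:285]=1
m=reg&(z>.013)&(z<.022);r=cv2.minAreaRect(P[m][:,:2].astype(np.float32));print(r,m.sum())
E
```

```text
time_s: 10.58
tool_pos: [0.5455, -0.2025, 0.1845]
ee_rot: [-3.018, 0.871, 0.004]
ft_force: [-0.1, 0.2, -0.7]
finger_gap: 0.0217
[ 0.54545518 -0.20250377  0.1845179 ] -122.21381701465944 [0.03702114 0.03371112]
[0.02,-0.00,0.55,-0.01,g],[0.02,-0.00,0.55,-0.01,g],[0.02,-0.00,0.55,-0.01,g],
((0.563962459564209, -0.0891527384519577), (0.050096459686756134, 0.0926055759191513), 56.060516357421875) 601
```

```bash
python3 -m crank '[[0.04,0,0.55,0,0],[0.02,0,0.55,0,0],[0,0,0.5,0,0],[0,0,0,0,0]]'
python3 - <<'E'
from h import *
p,h,M,s=pose();print(p,h,wc(p),s['ft_force'])
grab('side','side5.png');f=load('side');cv2.imwrite('pics/c5.png',cv2.resize(f['im'][150:240,260:420][...,::-1],None,fx=5,fy=5))
E
```

```text
time_s: 11.08
tool_pos: [0.5471, -0.2027, 0.1201]
ee_rot: [-3.019, 0.868, 0.006]
ft_force: [0.1, 0.6, -1.5]
finger_gap: 0.0221
[ 0.54705886 -0.20268881  0.12005804] -122.10060421902479 [0.03847956 0.03440325] [ 0.07474065  0.61129524 -1.50076279]
```

View pics/c5.png

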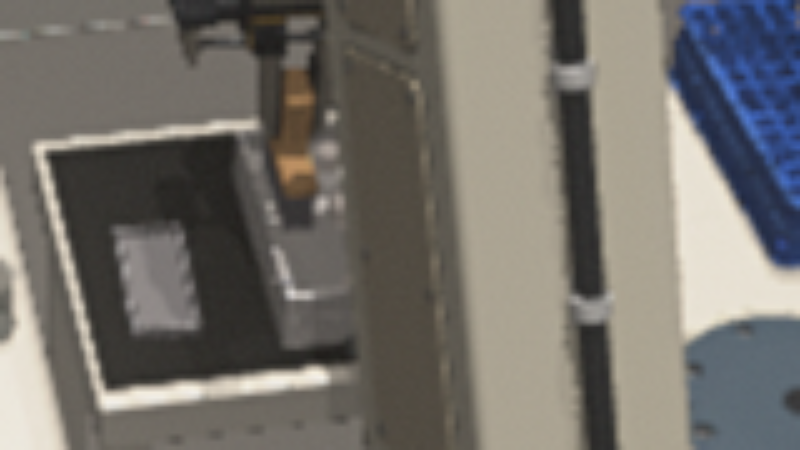

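```bash
python3 -m crank '[[0.03,0.2,0.06,0,0],[0,0.3,0,0,0],[0,0.3,0,0,0],[0,0.3,0,0,0],[0,0.3,0,0,0]]'; python3 -m crank '[[0,0.25,0,0,0],[0,0.25,0,0,0],[0,0.25,0,0,0],[0,0.25,0,0,0],[0,0,0,0,0]]'
python3 - <<'E'
from h import *
p,h,M,s=pose();print(p,h,wc(p),s['ft_force'])
grab('wrist','w6.png')
E
```

```text
time_s: 11.75
tool_pos: [0.5189, -0.2534, 0.1196]
ee_rot: [3.018, -0.871, 0.0]
ft_force: [0.6, 0.6, -0.9]
finger_gap: 0.0218
time_s: 12.38
tool_pos: [0.4978, -0.2869, 0.1194]
ee_rot: [3.018, -0.872, -0.0]
ft_force: [-0.5, 0.5, -1.1]
finger_gap: 0.022
[ 0.49776357 -0.28691427  0.11942726] -122.22683459813214 [ 0.0412564  -0.06314797] [-0.50815133  0.46099601 -1.10703633]
```

View pics/w6.png

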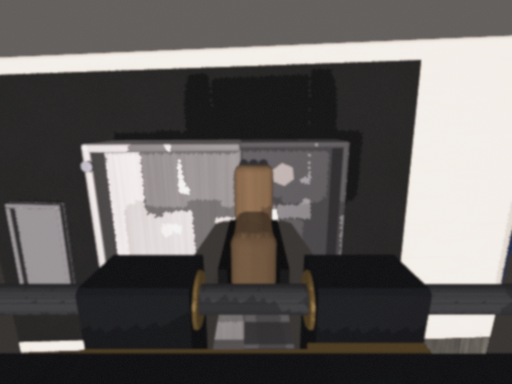

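```bash
python3 -m crank '[[0,0,-0.8,0,0],[0,0,-0.8,0,0],[-0.5,-0.6,-0.2,0,0],[-0.5,-0.6,0,0,0],[-0.4,-0.6,0,0,0]]'; python3 -m crank '[[-0.4,-0.65,0,0,0],[-0.3,0,0,0,0],[0,0,0,0,0]]'
python3 - <<'E'
from h import *
p,h,M,s=pose();print(p,h,wc(p),s['ft_force'])
grab('wrist','w7.png')
E
```

```text
time_s: 13.05
tool_pos: [0.4889, -0.1943, 0.1917]
ee_rot: [-3.018, 0.871, -0.0]
ft_force: [-0.6, -0.1, -1.3]
finger_gap: 0.0219
time_s: 13.42
tool_pos: [0.4785, -0.1585, 0.1914]
ee_rot: [3.019, -0.869, -0.001]
ft_force: [0.3, -0.8, -1.2]
finger_gap: 0.0216
[ 0.47850861 -0.15846018  0.19143473] -122.12238526325845 [-0.04309133  0.03562787] [ 0.2680749  -0.82932238 -1.19658616]
```

View pics/w7.png

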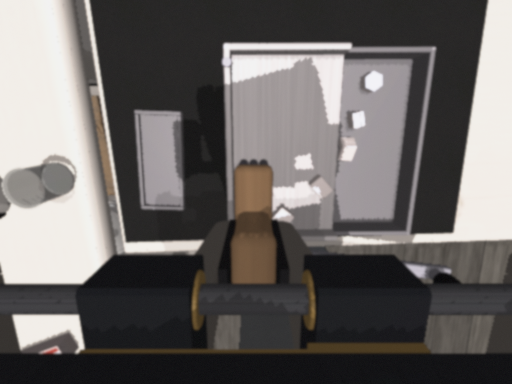

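```bash
python3 - <<'E'
from h import *
f=load('wrist');P=cloud(f);z=P[...,2]
reg=np.zeros(z.shape,bool);reg[95:225,125:195]=1
m=reg&(z>.0125)&(z<.022);r=cv2.minAreaRect(P[m][:,:2].astype(np.float32));print(r,m.sum())
W=wc(P);X,Y=W[...,0],W[...,1];zz=z-.008
m=(zz>.010)&(zz<.026)&(abs(X)<.088)&(Y<-.058)&(Y>-.132);
n,l,s,cc=cv2.connectedComponentsWithStats(m.astype(np.uint8))
for i in range(1,n):
    if s[i,4]>20: mm=l==i;print(i,s[i,4],'X',X[mm].min().round(3),X[mm].max().round(3),'Y',Y[mm].min().round(3),Y[mm].max().round(3),zz[mm].max().round(3),cc[i].round())
E
python3 -m crank '[[-0.02,0,0.7,0,0],[0,0,0.7,0,0],[0,0,0.45,0,0],[0,0,0,0,0]]'
python3 - <<'E'
from h import *
p,h,M,s=pose();print(p,h,wc(p),s['ft_force'])
E
```

```text
((0.5557321310043335, -0.08370058983564377), (0.05058244243264198, 0.11216230690479279), 56.08257293701172) 1155
1 317 X 0.057 0.077 Y -0.099 -0.081 0.02 [372.  81.]
2 235 X 0.021 0.037 Y -0.087 -0.069 0.025 [357. 119.]
3 334 X -0.016 0.009 Y -0.077 -0.061 0.022 [347. 148.]
time_s: 13.98
tool_pos: [0.4785, -0.1592, 0.1165]
ee_rot: [3.018, -0.872, -0.002]
ft_force: [-0.7, -0.9, -1.4]
finger_gap: 0.0219
[ 0.4784568  -0.15917468  0.11653728] -122.23892901117442 [-0.04275697  0.03499432] [-0.72363957 -0.85575879 -1.38848894]
```

```bash
python3 -m crank '[[0,0.2,0,0,0],[0,0.3,0,0,0],[0,0.3,0,0,0],[0,0.3,0,0,0],[0,0.3,0,0,0]]'; python3 -m crank '[[0,0.3,0,0,0],[0,0.3,0,0,0],[0,0.25,0,0,0],[0,0.25,0,0,0],[0,0,0,0,0]]'; python3 -m crank '[[0,0,-0.8,0,0],[0,0,-0.8,0,0],[0,-0.8,-0.2,0,0],[0,-0.8,0,0,0],[0,-0.8,0,0,0]]'; python3 -m crank '[[0.5,-0.8,0,0,0],[0.5,0,0,0,0],[0,0,0,0,0]]'
python3 - <<'E'
from h import *
p,h,M,s=pose();print(p,h,wc(p),s['ft_force'])
grab('wrist','w8.png')
f=load('wrist');P=cloud(f);z=P[...,2]
W=wc(P);X,Y=W[...,0],W[...,1];zz=z-.008
m=(zz>.010)&(zz<.05)&(abs(X)<.088)&(Y<-.058)&(Y>-.132);
n,l,s,cc=cv2.connectedComponentsWithStats(m.astype(np.uint8))
for i in range(1,n):
    if s[i,4]>20: mm=l==i;print(i,s[i,4],'X',X[mm].min().round(3),X[mm].max().round(3),'Y',Y[mm].min().round(3),Y[mm].max().round(3),zz[mm].max().round(3),cc[i].round())
E
```

```text
time_s: 14.6
tool_pos: [0.4483, -0.2065, 0.1176]
ee_rot: [3.018, -0.871, 0.0]
ft_force: [-0.1, -0.1, -1.4]
finger_gap: 0.0216
time_s: 15.22
tool_pos: [0.425, -0.2434, 0.1174]
ee_rot: [-3.018, 0.872, 0.0]
ft_force: [0.1, -0.6, -1.5]
finger_gap: 0.0218
time_s: 15.85
tool_pos: [0.4771, -0.1605, 0.1897]
ee_rot: [-3.018, 0.871, -0.001]
ft_force: [-0.3, -0.5, -1.3]
finger_gap: 0.0215
time_s: 16.23
tool_pos: [0.5283, -0.1556, 0.1893]
ee_rot: [-3.019, 0.87, -0.001]
ft_force: [-0.5, 0.5, -1.2]
finger_gap: 0.0218
[ 0.5283078  -0.15562767  0.1892719 ] -122.14126234950483 [-0.00234515  0.0643982 ] [-0.52427137  0.46963135 -1.20406641]
1 302 X 0.058 0.077 Y -0.099 -0.081 0.019 [396. 121.]
2 237 X 0.02 0.038 Y -0.087 -0.069 0.024 [380. 157.]
3 319 X -0.015 0.01 Y -0.078 -0.061 0.022 [370. 185.]
4 554 X -0.075 -0.035 Y -0.098 -0.061 0.02 [374. 229.]
```

View pics/w8.png

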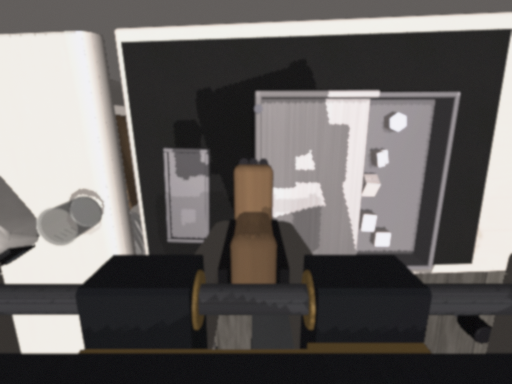

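Run:
```python
from h import *
plan([(.556,-.0837,.16,-123.9,3),(.556,-.0837,.1,-123.9,2)])
```

```text
[-0.12,-0.63,0.24,0.10,g],[-0.12,-0.63,0.24,0.10,g],[-0.13,-0.63,0.24,0.10,g],
[0.00,0.00,0.75,-0.00,g],[0.00,0.00,0.75,-0.00,g],
```

```bash
python3 -m crank '[[-0.12,-0.63,0.24,0.1,0],[-0.12,-0.63,0.24,0.1,0],[-0.13,-0.63,0.24,0.1,0],[0,0,0,0,0],[0,0,0,0,0]]'
python3 - <<'E'
from h import *
grab('wrist','w9.png')
plan([(.556,-.0837,.1,-123.9,2),(.556,-.0837,.0895,-123.9,1)])
E
```

```text
time_s: 16.9
tool_pos: [0.5551, -0.0847, 0.1608]
ee_rot: [3.004, -0.917, -0.001]
ft_force: [-0.2, -1.1, -1.7]
finger_gap: 0.022
[-0.00,-0.02,0.76,-0.01,g],[-0.00,-0.02,0.76,-0.01,g],
[0.00,0.00,0.26,-0.00,g],
```

View pics/w9.png

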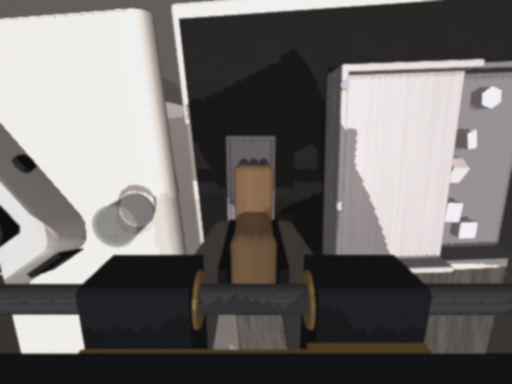

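```bash
python3 - <<'E'
from h import *
f=load('wrist');e=ray(f,254,165,.128);p,h,M,s=pose();a=np.radians(h+90);print((e[:2]-p[:2])@[np.cos(a),np.sin(a)],(e[:2]-p[:2])@[np.cos(a-np.pi/2),np.sin(a-np.pi/2)])
P=cloud(f);print(P[180,254],P[168,254])
E
python3 -m crank '[[0,-0.02,0.76,0,0],[0,-0.02,0.76,0,0],[0,0,0.2,0,0],[0,0,0,0,0]]'
python3 - <<'E'
from h import *
p,h,M,s=pose();print(p,h,s['ft_force'])
E
```

```text
0.04228052120321876 0.0018188738643365701
[ 0.58129213 -0.10462219  0.12822094] [ 0.5876362  -0.10889661  0.12712918]
time_s: 17.45
tool_pos: [0.5566, -0.0834, 0.0921]
ee_rot: [3.004, -0.919, -0.001]
ft_force: [-1.1, -0.4, -1.5]
finger_gap: 0.0218
[ 0.55656596 -0.0834283   0.09208468] -124.0149325769698 [-1.1111294  -0.36515625 -1.5261911 ]
```

```bash
python3 -m crank '[[0.03,0,0.06,0,0],[0,0,0,0,0],[0,0,0,0,0.35],[0,0,0,0,0.35],[0,0,0,0,0.45]]';python3 -m crank '[[0,0,0,0,0.5],[0,0,-1,0,0.5],[0,0,-1,0,0.5],[0,0,-1,0,0.5],[0,0,0,0,0.5]]'
python3 - <<'E'
from h import *
grab('wrist','w10.png')
f=load('wrist');P=cloud(f);z=P[...,2]
reg=np.zeros(z.shape,bool);reg[110:222,215:300]=1
for n,lo,hi in [('top',.105,.13),('head',.045,.07),('rest',.013,.03)]:
    m=reg&(z>lo)&(z<hi);r=cv2.minAreaRect(P[m][:,:2].astype(np.float32));print(n,m.sum(),np.round(r[0],4),np.round(r[1],4),r[2],P[m][:,2].max())
p,h,M,s=pose();print(p,h,s['joints'])
E
```

```text
time_s: 18.08
tool_pos: [0.5578, -0.0836, 0.0896]
ee_rot: [-3.005, 0.918, -0.0]
ft_force: [0.4, 0.1, 0.2]
finger_gap: 0.0399
time_s: 18.7
tool_pos: [0.5597, -0.0839, 0.2127]
ee_rot: [-3.004, 0.918, -0.009]
ft_force: [0.2, 0.3, -0.3]
finger_gap: 0.0457
top 938 [ 0.5579 -0.0853] [0.0212 0.0362] 56.40703582763672 0.11852999407209877
head 741 [ 0.5761 -0.0978] [0.0254 0.0393] 56.231590270996094 0.06946219484586269
rest 677 [ 0.5586 -0.0856] [0.05  0.104] 56.12504196166992 0.025678898878954415
[ 0.55847379 -0.08369976  0.21068318] -123.97978343847247 [-1.51444301e-01  2.82133791e-01  1.78925650e+00  4.35674463e-05
  1.06733676e+00  2.01239178e+00]
```

View pics/w10.png

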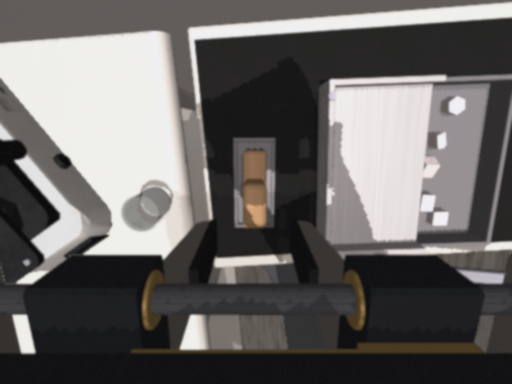

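Run:
```python
from h import *
plan([(.43,-.02,.33,-94,5),(.36,.26,.36,-64,8)])
```

```text
[-0.71,0.09,-0.60,-1.00,g],[-0.72,0.02,-0.60,-1.00,g],[-0.71,-0.05,-0.60,-1.00,g],[-0.71,-0.13,-0.60,-1.00,g],[-0.69,-0.20,-0.60,-1.00,g],
[-0.28,-0.86,-0.09,-0.62,g],[-0.22,-0.87,-0.09,-0.62,g],[-0.16,-0.89,-0.09,-0.62,g],[-0.11,-0.90,-0.09,-0.62,g],[-0.05,-0.90,-0.09,-0.62,g],[0.01,-0.90,-0.09,-0.62,g],[0.07,-0.90,-0.09,-0.62,g],[0.13,-0.89,-0.09,-0.62,g],
```

```bash
python3 -m crank '[[-0.71,0.09,-0.6,-1,0.7],[-0.72,0.02,-0.6,-1,0.7],[-0.71,-0.05,-0.6,-1,0.7],[-0.71,-0.13,-0.6,-1,0.7],[-0.69,-0.2,-0.6,-1,0.7]]'; python3 -m crank '[[-0.28,-0.86,-0.09,-0.62,0.7],[-0.22,-0.87,-0.09,-0.62,0.7],[-0.16,-0.89,-0.09,-0.62,0.7],[-0.11,-0.9,-0.09,-0.62,0.7],[-0.05,-0.9,-0.09,-0.62,0.7]]'; python3 -m crank '[[0.01,-0.9,-0.09,-0.62,0.7],[0.07,-0.9,-0.09,-0.62,0.7],[0.13,-0.9,-0.09,-0.62,0.7],[0,0,0,0,0.7],[0,0,0,0,0.7]]'
python3 - <<'E'
from h import *
grab('wrist','w11.png')
p,h,M,s=pose();print(p,h,s['joints'])
E
```

```text
time_s: 19.38
tool_pos: [0.4276, -0.0195, 0.3286]
ee_rot: [-3.14, 0.104, 0.004]
ft_force: [0.4, -0.4, 0.0]
finger_gap: 0.064
time_s: 20.0
tool_pos: [0.3846, 0.1562, 0.3461]
ee_rot: [3.115, 0.403, -0.003]
ft_force: [0.4, -0.0, 0.0]
finger_gap: 0.0643
time_s: 20.62
tool_pos: [0.3591, 0.2599, 0.3571]
ee_rot: [3.061, 0.7, -0.003]
ft_force: [-0.4, -0.7, -0.3]
finger_gap: 0.0642
[0.35930683 0.25968203 0.35735479] -64.27577189627449 [ 6.22735649e-01 -4.60304241e-02  1.83424092e+00 -4.00170986e-04
  1.35509234e+00  1.74464603e+00]
```

View pics/w11.png

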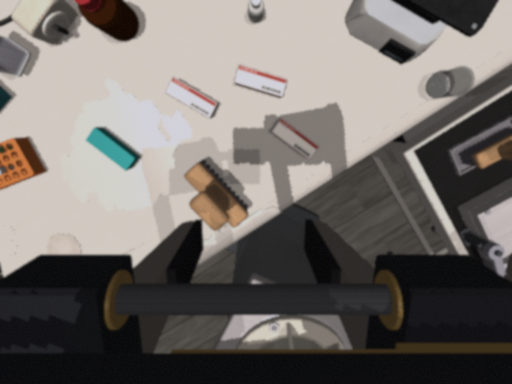

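```bash
cat >> h.py <<'E'
def packs(f):
    P=cloud(f);z=P[...,2]
    m=(z>.018)&(z<.036)&(f['d']>0);m[215:]=False
    n,l,s,cc=cv2.connectedComponentsWithStats(m.astype(np.uint8));out=[]
    for i in range(1,n):
        if s[i,4]<80: continue
        mm=(l==i);r=cv2.minAreaRect(P[mm][:,:2].astype(np.float32));b=cv2.boxPoints(r)
        e,e2=b[1]-b[0],b[2]-b[1];L,W=np.hypot(*e),np.hypot(*e2)
        if L<W: e,L,W=e2,W,L
        if not(.06<L<.1 and .02<W<.04): continue
        zt=P[mm][:,2];print(cc[i].round(),'c',np.round(r[0],4),'LW',round(L,4),round(W,4),'long axis',round(np.degrees(np.arctan2(e[1],e[0]))%180,1),'rgb',f['im'][mm].mean(0).round(),'z',np.median(zt).round(4))
        out.append((*r[0],np.degrees(np.arctan2(e[1],e[0]))%180))
    return out
E
python3 - <<'E'
from h import *
packs(load('wrist'))
E
```

```text
[60. 24.] c [0.422 0.61 ] LW 0.0669 0.0238 long axis 173.6 rgb [67. 64. 61.] z 0.0277
[260.  80.] c [0.483  0.3052] LW 0.08 0.0284 long axis 100.1 rgb [196. 179. 182.] z 0.0258
[191.  97.] c [0.4122 0.3935] LW 0.0801 0.0279 long axis 85.9 rgb [195. 177. 180.] z 0.0257
[295. 138.] c [0.4269 0.2138] LW 0.0801 0.0281 long axis 79.9 rgb [138. 124. 118.] z 0.0256
[111. 148.] c [0.2791 0.483 ] LW 0.0806 0.0294 long axis 75.0 rgb [ 60. 146. 144.] z 0.0257
[483. 146.] c [ 0.5585 -0.073 ] LW 0.0853 0.0215 long axis 160.1 rgb [37. 35. 37.] z 0.0271
```

Run:
```python
from h import *
plan([(.4269,.2138,.2,-10.1,9)])
```

```text
[0.11,0.20,0.44,-1.00,g],[0.09,0.21,0.44,-1.00,g],[0.07,0.22,0.44,-1.00,g],[0.05,0.22,0.44,-1.00,g],[0.02,0.23,0.44,-1.00,g],[0.00,0.23,0.44,-1.00,g],[-0.02,0.23,0.44,-1.00,g],[-0.05,0.22,0.44,-1.00,g],[-0.07,0.22,0.44,-1.00,g],
```

```bash
python3 -m crank '[[0.11,0.2,0.44,-1,0.6],[0.09,0.21,0.44,-1,0.6],[0.07,0.22,0.44,-1,0.6],[0.05,0.22,0.44,-1,0.6],[0.02,0.23,0.44,-1,0.6]]'; python3 -m crank '[[0,0.23,0.44,-1,0.6],[-0.02,0.23,0.44,-1,0.6],[-0.05,0.22,0.44,-1,0.6],[-0.07,0.22,0.44,-1,0.6],[0,0,0,0,0.6]]'; python3 -m crank '[[0,0,0,0,0.6],[0,0,0,0,0.6]]'
python3 - <<'E'
from h import *
grab('wrist','w12.png')
p,h,M,s=pose();print(p,h,s['joints'])
packs(load('wrist'))
plan([(.4269,.2138,.024,-10.1,5)])
E
```

```text
time_s: 21.3
tool_pos: [0.3974, 0.2331, 0.2694]
ee_rot: [2.776, 1.471, -0.001]
ft_force: [-0.4, 0.5, -1.2]
finger_gap: 0.0551
time_s: 21.92
tool_pos: [0.427, 0.2123, 0.1987]
ee_rot: [-2.413, -2.011, 0.004]
ft_force: [0.3, -0.5, 0.8]
finger_gap: 0.0551
time_s: 22.18
tool_pos: [0.4276, 0.2141, 0.2006]
ee_rot: [2.412, 2.013, 0.002]
ft_force: [-0.5, -0.3, -1.1]
finger_gap: 0.0553
[0.427582   0.21413058 0.20053291] -10.275173026386788 [4.61126816e-01 1.61622267e-01 1.97340022e+00 3.19348918e-05
 1.00545041e+00 6.40445019e-01]
[288.  89.] c [0.4827 0.3055] LW 0.0799 0.0284 long axis 100.0 rgb [197. 179. 181.] z 0.0258
[252. 180.] c [0.4266 0.2149] LW 0.0788 0.0274 long axis 80.2 rgb [153. 138. 134.] z 0.0258
[-0.00,-0.00,0.88,-0.01,g],[-0.00,-0.00,0.88,-0.01,g],[-0.00,-0.00,0.88,-0.01,g],[-0.00,-0.00,0.88,-0.01,g],[-0.00,-0.00,0.88,-0.01,g],
```

View pics/w12.png

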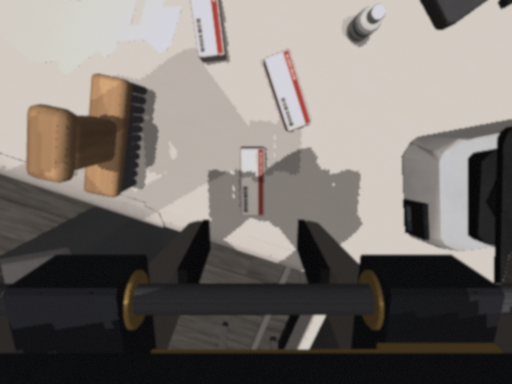

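```bash
python3 -m crank '[[0.01,-0.02,0.88,0,0.6],[0,0,0.88,0,0.6],[0,0,0.88,0,0.6],[0,0,0.88,0,0.6],[0,0,0.88,0,0.6]]'; python3 -m crank '[[0,0,0,0,0.6],[0,0,0,0,0],[0,0,0,0,0],[0,0,0,0,0],[0,0,0,0,0]]' 25
python3 - <<'E'
from h import *
p,h,M,s=pose();print(p,h,s['finger_gap'],s['ft_force'])
t=cw(-.052,0);print(t)
E
```

```text
time_s: 22.85
tool_pos: [0.4271, 0.2149, 0.0233]
ee_rot: [2.411, 2.014, 0.002]
ft_force: [0.2, 0.6, -0.2]
finger_gap: 0.0552
time_s: 23.48
tool_pos: [0.4273, 0.2149, 0.025]
ee_rot: [2.41, 2.014, 0.003]
ft_force: [-0.9, -0.3, 9.3]
finger_gap: 0.0279
[0.42734569 0.21487346 0.02495521] -10.22503241075266 0.02790046896092235 [-0.92839333 -0.31829565  9.26707563]
[ 0.45208708 -0.18396729]
```

```bash
python3 -m crank '[[0,0,-0.8,0,0],[0,0,-0.9,0,0],[0,0,-0.9,0,0],[0,0,-0.9,0,0],[0,0,0,0,0]]'
python3 - <<'E'
from h import *
p,h,M,s=pose();print(p,h,s['finger_gap'],s['ft_force'])
t=cw(-.052,0)
plan([(*t,.16,-31.97,11)])
E
```

```text
time_s: 24.1
tool_pos: [0.4282, 0.2152, 0.1665]
ee_rot: [2.41, 2.014, 0.008]
ft_force: [-0.1, 0.1, -2.2]
finger_gap: 0.0277
[0.42821685 0.21523469 0.16645584] -10.224107308002921 0.027732875277590763 [-0.09938753  0.09979526 -2.23413624]
[-0.88,0.21,0.01,0.33,g],[-0.88,0.24,0.01,0.33,g],[-0.87,0.27,0.01,0.33,g],[-0.86,0.30,0.01,0.33,g],[-0.85,0.33,0.01,0.33,g],[-0.83,0.36,0.01,0.33,g],[-0.82,0.39,0.01,0.33,g],[-0.81,0.42,0.01,0.33,g],[-0.79,0.45,0.01,0.33,g],[-0.78,0.47,0.01,0.33,g],[-0.76,0.50,0.01,0.33,g],
```

```bash
python3 -m crank '[[-0.88,0.21,0,0.33,0],[-0.88,0.24,0,0.33,0],[-0.87,0.27,0,0.33,0],[-0.86,0.3,0,0.33,0],[-0.85,0.33,0,0.33,0]]';python3 -m crank '[[-0.83,0.36,0,0.33,0],[-0.82,0.39,0,0.33,0],[-0.81,0.42,0,0.33,0],[-0.79,0.45,0,0.33,0],[-0.78,0.47,0,0.33,0]]';python3 -m crank '[[-0.76,0.5,0,0.33,0],[0,0,0,0,0],[0,0,0,0,0]]'
python3 - <<'E'
from h import *
grab('wrist','w13.png')
p,h,M,s=pose();print(p,h,s['finger_gap'],s['ft_force'],wc(p))
t=cw(-.052,0)
plan([(*t,.07,-31.97,3)])
E
```

```text
time_s: 24.72
tool_pos: [0.4356, 0.0315, 0.1626]
ee_rot: [-2.576, -1.797, 0.002]
ft_force: [0.9, -0.6, -2.2]
finger_gap: 0.0277
time_s: 25.35
tool_pos: [0.4462, -0.1497, 0.1625]
ee_rot: [-2.721, -1.568, 0.002]
ft_force: [0.1, 0.4, -2.6]
finger_gap: 0.028
time_s: 25.72
tool_pos: [0.4483, -0.1844, 0.1628]
ee_rot: [-2.746, -1.522, 0.002]
ft_force: [-0.3, -0.3, -1.5]
finger_gap: 0.0278
[ 0.44843457 -0.18415116  0.16302196] -31.972891841597868 0.027614551534174737 [-0.18327865  0.26381919 -1.57620224] [-0.05500116 -0.00208989]
[0.02,0.03,0.78,-0.00,g],[0.02,0.03,0.78,-0.00,g],[0.02,0.03,0.78,-0.00,g],
```

View pics/w13.png

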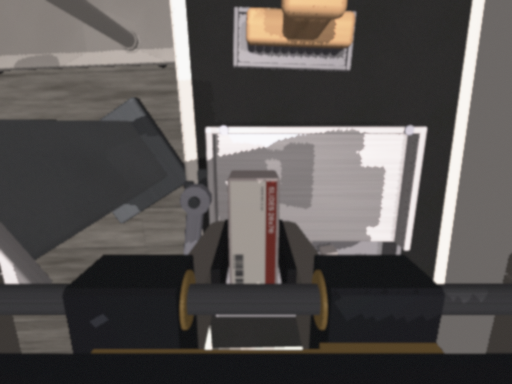

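```bash
python3 -m crank '[[0.03,0.03,0.78,0,0],[0.03,0.03,0.78,0,0],[0.02,0.03,0.78,0,0],[0,0,0,0,0],[0,0,0,0,0]]'
python3 - <<'E'
from h import *
p,h,M,s=pose();print(p,h,s['ft_force'],wc(p))
E
```

```text
time_s: 26.4
tool_pos: [0.4543, -0.1838, 0.071]
ee_rot: [2.747, 1.524, 0.0]
ft_force: [-0.1, 0.1, -1.8]
finger_gap: 0.0277
[ 0.45429073 -0.18382394  0.07098188] -31.943619584165916 [-0.10775272  0.11605829 -1.8050929 ] [-0.05020648  0.00128839]
```

```bash
python3 -m crank '[[0,-0.05,0.1,0,0],[0,0,0.07,0,0],[0,0,0,0,0],[0,0,0,0,0]]'
python3 - <<'E'
from h import *
p,h,M,s=pose();print(p,h,s['ft_force'],wc(p))
E
```

```text
time_s: 26.9
tool_pos: [0.4523, -0.1833, 0.0636]
ee_rot: [2.748, 1.523, 0.0]
ft_force: [0.3, 0.3, -2.2]
finger_gap: 0.0277
[ 0.45230025 -0.18330334  0.06361788] -32.00409655253044 [ 0.30036178  0.2735307  -2.24018   ] [-0.05217071  0.00067612]
```

Nearly touching; lower 1 mm more, release slightly, lift.

```bash
python3 -m crank '[[0,0,0.03,0,0],[0,0,0,0,0.36],[0,0,0,0,0.37],[0,0,0,0,0.37],[0,0,0,0,0.37]]'; python3 -m crank '[[0,0,-0.5,0,0.37],[0,0,-0.9,0,0.5],[0,0,-0.9,0,0.6],[0,0,-0.9,0,0.6],[0,0,0,0,0.6]]'
python3 - <<'E'
from h import *
grab('wrist','w14.png')
p,h,M,s=pose();print(p,h,s['ft_force'],wc(p),s['finger_gap'])
for o in packs(load('wrist')): pass
f=load('wrist');P=cloud(f);W=wc(P);z=P[...,2]
m=(z>.058)&(z<.072)&(abs(W[...,0])<.085)&(abs(W[...,1])<.052);r=cv2.minAreaRect(W[m].astype(np.float32));print(r,np.median(z[m]))
E
```

```text
time_s: 27.52
tool_pos: [0.4522, -0.1832, 0.0622]
ee_rot: [-2.748, -1.523, 0.0]
ft_force: [-0.3, -0.2, -0.1]
finger_gap: 0.0339
time_s: 28.15
tool_pos: [0.4538, -0.1838, 0.1927]
ee_rot: [2.744, 1.521, 0.005]
ft_force: [1.0, 0.1, 0.3]
finger_gap: 0.0554
[ 0.4528404  -0.18345427  0.19111041] -31.997685242787195 [ 0.49767    -0.19604444 -0.35853898] [-0.05163257  0.00083407] 0.055387093434722576
((-0.0513928160071373, -8.378550410270691e-05), (0.02794620208442211, 0.08015909045934677), 0.0831700786948204) 0.06376288625470272
```

View pics/w14.png

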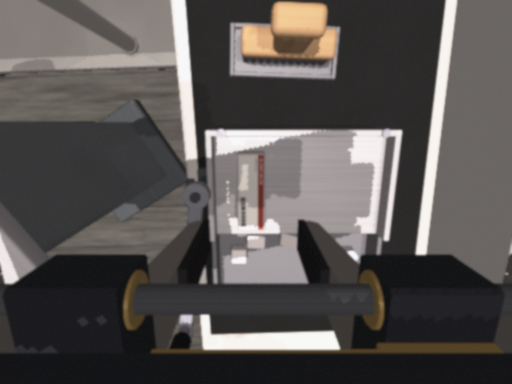

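Run:
```python
from h import *
plan([(.42,.21,.27,-2,10),(.44,.30,.26,10,3)])
```

```text
[0.79,-0.59,-0.20,-0.50,g],[0.82,-0.55,-0.20,-0.50,g],[0.85,-0.50,-0.20,-0.50,g],[0.87,-0.46,-0.20,-0.50,g],[0.90,-0.41,-0.20,-0.50,g],[0.92,-0.37,-0.20,-0.50,g],[0.93,-0.32,-0.20,-0.50,g],[0.95,-0.27,-0.20,-0.50,g],[0.96,-0.22,-0.20,-0.50,g],[0.97,-0.17,-0.20,-0.50,g],
[0.76,0.14,0.08,-0.67,g],[0.74,0.19,0.08,-0.67,g],[0.73,0.24,0.08,-0.67,g],
```

```bash
python3 -m crank '[[0.79,-0.59,-0.2,-0.5,0.6],[0.82,-0.55,-0.2,-0.5,0.6],[0.85,-0.5,-0.2,-0.5,0.6],[0.87,-0.46,-0.2,-0.5,0.6],[0.9,-0.41,-0.2,-0.5,0.6]]'; python3 -m crank '[[0.92,-0.37,-0.2,-0.5,0.6],[0.93,-0.32,-0.2,-0.5,0.6],[0.95,-0.27,-0.2,-0.5,0.6],[0.96,-0.22,-0.2,-0.5,0.6],[0.97,-0.17,-0.2,-0.5,0.6]]'; python3 -m crank '[[0.76,0.14,0.08,-0.67,0.6],[0.74,0.19,0.08,-0.67,0.6],[0.73,0.24,0.08,-0.67,0.6],[0,0,0,0,0.6],[0,0,0,0,0.6]]'
python3 - <<'E'
from h import *
grab('wrist','w15.png')
p,h,M,s=pose();print(p,h,s['joints'])
packs(load('wrist'))
E
```

```text
time_s: 28.82
tool_pos: [0.4351, 0.0146, 0.2291]
ee_rot: [-2.523, -1.87, 0.003]
ft_force: [0.2, 0.9, 0.2]
finger_gap: 0.0548
time_s: 29.45
tool_pos: [0.4183, 0.211, 0.2689]
ee_rot: [-2.257, -2.184, 0.004]
ft_force: [0.3, 0.6, -0.1]
finger_gap: 0.0552
time_s: 30.08
tool_pos: [0.4382, 0.2992, 0.2594]
ee_rot: [-2.019, -2.407, 0.004]
ft_force: [-0.4, -0.9, -0.1]
finger_gap: 0.0552
[0.43829369 0.29908358 0.25984102] 9.99788711247109 [ 5.96125049e-01  1.81088603e-01  1.80410376e+00 -2.52684123e-04
  1.15819213e+00  4.21729806e-01]
[247.  96.] c [0.4118 0.3943] LW 0.08 0.0279 long axis 85.9 rgb [181. 165. 168.] z 0.0258
[287. 173.] c [0.4824 0.3061] LW 0.0795 0.0284 long axis 100.0 rgb [148. 134. 131.] z 0.0257
```

View pics/w15.png

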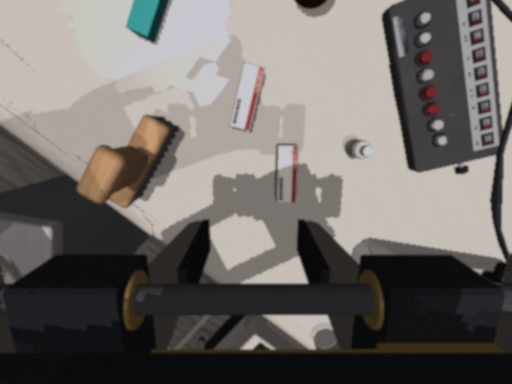

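Run:
```python
from h import *
plan([(.4824,.3061,.12,10,4),(.4824,.3061,.024,10,3)])
```

```text
[-0.00,0.28,0.87,-0.00,g],[-0.00,0.28,0.87,-0.00,g],[-0.00,0.28,0.87,-0.00,g],[-0.00,0.28,0.87,-0.00,g],
[0.00,0.00,0.80,-0.00,g],[0.00,0.00,0.80,-0.00,g],[0.00,0.00,0.80,-0.00,g],
```

```bash
python3 -m crank '[[0,0.28,0.87,0,0.6],[0,0.28,0.87,0,0.6],[0,0.28,0.87,0,0.6],[0,0.28,0.87,0,0.6],[0,0,0,0,0.6]]'
python3 - <<'E'
from h import *
p,h,M,s=pose();print(p,h)
plan([(.4824,.3061,.024,10,3)])
E
```

```text
time_s: 30.75
tool_pos: [0.4818, 0.3061, 0.1194]
ee_rot: [-2.019, -2.405, 0.007]
ft_force: [-0.3, -0.3, 0.9]
finger_gap: 0.0554
[0.48179854 0.30605957 0.11938074] 9.961471383709847
[-0.00,0.00,0.79,-0.00,g],[-0.00,0.00,0.79,-0.00,g],[-0.00,0.00,0.79,-0.00,g],
```

```bash
python3 -m crank '[[0,0,0.8,0,0.6],[0,0,0.8,0,0.6],[0,0,0.78,0,0.6],[0,0,0,0,0.6],[0,0,0,0,0]]' 25; python3 -m crank '[[0,0,0,0,0],[0,0,0,0,0],[0,0,0,0,0],[0,0,0,0,0]]'; python3 -m crank '[[0,0,-0.8,0,0],[0,0,-0.9,0,0],[0,0,-0.9,0,0],[0,0,-0.9,0,0],[0,0,0,0,0]]'
python3 - <<'E'
from h import *
p,h,M,s=pose();print(p,h,s['finger_gap'],s['ft_force'])
t=cw(.052,0);print(t)
plan([(.43,.21,.165,0,3),(.44,.0,.165,-15,6),(*t,.165,-31.97,6)])
E
```

```text
time_s: 31.38
tool_pos: [0.4838, 0.3083, 0.0282]
ee_rot: [2.018, 2.407, 0.003]
ft_force: [0.3, -0.7, 0.5]
finger_gap: 0.0471
time_s: 31.88
tool_pos: [0.4835, 0.3083, 0.0274]
ee_rot: [2.018, 2.407, 0.002]
ft_force: [-0.8, -1.2, 8.9]
finger_gap: 0.0276
time_s: 32.5
tool_pos: [0.4844, 0.3089, 0.1691]
ee_rot: [2.017, 2.406, 0.008]
ft_force: [0.6, -0.2, -1.8]
finger_gap: 0.0275
[0.48443117 0.30888709 0.16911474] 10.062301466459116 0.027530062270340536 [ 0.56787491 -0.20378618 -1.76744896]
[ 0.54031292 -0.23903271]
[-0.73,-0.59,0.03,0.56,g],[-0.77,-0.55,0.03,0.56,g],[-0.80,-0.50,0.03,0.56,g],
[-0.88,0.04,-0.00,0.42,g],[-0.87,0.08,-0.00,0.42,g],[-0.87,0.12,-0.00,0.42,g],[-0.86,0.16,-0.00,0.42,g],[-0.85,0.19,-0.00,0.42,g],[-0.85,0.23,-0.00,0.42,g],
[-0.85,0.66,-0.00,0.47,g],[-0.82,0.70,-0.00,0.47,g],[-0.78,0.74,-0.00,0.47,g],[-0.75,0.78,-0.00,0.47,g],[-0.71,0.82,-0.00,0.47,g],[-0.67,0.85,-0.00,0.47,g],
```

```bash
python3 -m crank '[[-0.73,-0.59,0,0.56,0],[-0.77,-0.55,0,0.56,0],[-0.8,-0.5,0,0.56,0],[-0.88,0.04,0,0.42,0],[-0.87,0.08,0,0.42,0]]'; python3 -m crank '[[-0.87,0.12,0,0.42,0],[-0.86,0.16,0,0.42,0],[-0.85,0.19,0,0.42,0],[-0.85,0.23,0,0.42,0],[-0.85,0.66,0,0.47,0]]'; python3 -m crank '[[-0.82,0.7,0,0.47,0],[-0.78,0.74,0,0.47,0],[-0.75,0.78,0,0.47,0],[-0.71,0.82,0,0.47,0],[-0.67,0.85,0,0.47,0]]'; python3 -m crank '[[0,0,0,0,0],[0,0,0,0,0]]'
python3 - <<'E'
from h import *
p,h,M,s=pose();print(p,h,s['finger_gap'],s['ft_force'],wc(p))
t=cw(.052,0)
plan([(*t,.075,-31.97,3)])
E
```

```text
time_s: 33.12
tool_pos: [0.4306, 0.1374, 0.1651]
ee_rot: [-2.318, -2.12, 0.002]
ft_force: [0.8, 0.2, -1.6]
finger_gap: 0.0277
time_s: 33.75
tool_pos: [0.4533, -0.0419, 0.165]
ee_rot: [-2.541, -1.845, 0.003]
ft_force: [0.1, 0.2, -1.4]
finger_gap: 0.0277
time_s: 34.38
tool_pos: [0.5375, -0.2416, 0.1645]
ee_rot: [-2.748, -1.518, 0.002]
ft_force: [0.3, 0.1, -1.9]
finger_gap: 0.0279
time_s: 34.62
tool_pos: [0.5367, -0.2398, 0.1648]
ee_rot: [-2.746, -1.521, 0.002]
ft_force: [0.5, 0.4, -2.2]
finger_gap: 0.0273
[ 0.53674101 -0.2398496   0.16482622] -32.057779589631934 0.02732202852681493 [ 0.49658878  0.41050846 -2.20360826] [ 0.04940238 -0.00258423]
[0.02,0.02,0.75,-0.00,g],[0.02,0.02,0.75,-0.00,g],[0.02,0.02,0.75,-0.00,g],
```

```bash
python3 -m crank '[[0.04,0.02,0.75,0,0],[0.03,0.02,0.75,0,0],[0.02,0.02,0.75,0,0],[0,0,0,0,0],[0,0,0,0,0]]'
python3 - <<'E'
from h import *
p,h,M,s=pose();print(p,h,s['ft_force'],wc(p))
E
```

```text
time_s: 35.25
tool_pos: [0.5421, -0.2383, 0.0771]
ee_rot: [2.748, 1.523, 0.0]
ft_force: [0.5, -0.3, -2.5]
finger_gap: 0.0276
[ 0.54206231 -0.2382823   0.07705088] -32.00898560445097 [ 0.4753871  -0.30075008 -2.48834472] [0.05308673 0.00156285]
```

```bash
python3 -m crank '[[0,-0.02,0.15,0,0],[0,0,0.1,0,0],[0,0,0,0,0],[0,0,0,0,0]]'
python3 - <<'E'
from h import *
p,h,M,s=pose();print(p,h,s['ft_force'],wc(p))
E
```

```text
time_s: 35.75
tool_pos: [0.5412, -0.2385, 0.0664]
ee_rot: [2.748, 1.522, 0.0]
ft_force: [-0.8, 0.8, -1.5]
finger_gap: 0.0277
[ 0.54124637 -0.23845405  0.06636691] -32.06304115139727 [-0.79964741  0.82355309 -1.50308841] [0.05248548 0.00098513]
```

```bash
python3 -m crank '[[0,0,0.03,0,0],[0,0,0,0,0.36],[0,0,0,0,0.37],[0,0,0,0,0.37],[0,0,0,0,0.37]]'; python3 -m crank '[[0,0,-0.5,0,0.37],[0,0,-0.9,0,0.5],[0,0,-0.9,0,0.6],[0,0,-0.9,0,0.6],[0,0,0,0,0.6]]'
python3 - <<'E'
from h import *
grab('wrist','w16.png')
p,h,M,s=pose();print(p,h,s['ft_force'],wc(p),s['finger_gap'])
f=load('wrist');P=cloud(f);W=wc(P);z=P[...,2]
for s in (1,-1):
    m=(z>.058)&(z<.072)&(s*W[...,0]<.085)&(s*W[...,0]>.02)&(abs(W[...,1])<.052);r=cv2.minAreaRect(W[m].astype(np.float32));print(r,np.median(z[m]))
plan([(.43,.0,.24,-15,6),(.38,.34,.26,-4,9)])
E
```

```text
time_s: 36.38
tool_pos: [0.5412, -0.2384, 0.065]
ee_rot: [2.748, 1.522, 0.0]
ft_force: [-0.4, 0.8, -0.1]
finger_gap: 0.0337
time_s: 37.0
tool_pos: [0.5428, -0.2391, 0.196]
ee_rot: [2.745, 1.52, 0.005]
ft_force: [0.2, -0.7, -0.6]
finger_gap: 0.0553
[ 0.54179114 -0.23863204  0.19406239] -32.05742528387523 [-0.17001055 -0.06677827 -0.0926027 ] [0.05304186 0.00112258] 0.05520602361379009
((0.05333269387483597, -0.0015516020357608795), (0.028078224509954453, 0.08009851723909378), 0.04834207147359848) 0.06378589731529477
((-0.05106836184859276, 0.00024147704243659973), (0.028907181695103645, 0.0795876681804657), 0.26754921674728394) 0.06373350115684123
[0.60,-0.92,-0.19,-0.47,g],[0.64,-0.89,-0.19,-0.47,g],[0.68,-0.86,-0.19,-0.47,g],[0.73,-0.82,-0.19,-0.47,g],[0.77,-0.79,-0.19,-0.47,g],[0.80,-0.75,-0.19,-0.47,g],
[0.88,-0.38,-0.06,-0.20,g],[0.88,-0.36,-0.06,-0.20,g],[0.89,-0.34,-0.06,-0.20,g],[0.90,-0.32,-0.06,-0.20,g],[0.91,-0.30,-0.06,-0.20,g],[0.91,-0.28,-0.06,-0.20,g],[0.92,-0.26,-0.06,-0.20,g],[0.92,-0.24,-0.06,-0.20,g],[0.93,-0.22,-0.06,-0.20,g],
```

View pics/w16.png

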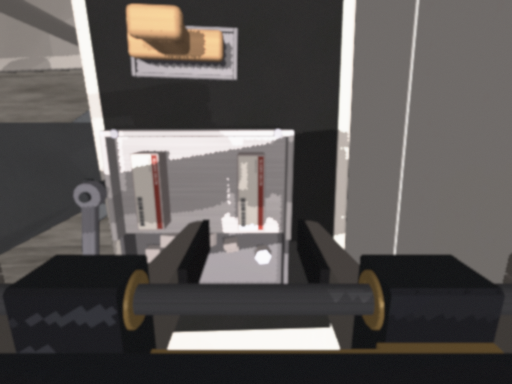

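```bash
python3 -m crank '[[0.6,-0.92,-0.19,-0.47,0.6],[0.64,-0.89,-0.19,-0.47,0.6],[0.68,-0.86,-0.19,-0.47,0.6],[0.73,-0.82,-0.19,-0.47,0.6],[0.77,-0.79,-0.19,-0.47,0.6]]'; python3 -m crank '[[0.8,-0.75,-0.19,-0.47,0.6],[0.88,-0.38,-0.06,-0.2,0.6],[0.88,-0.36,-0.06,-0.2,0.6],[0.89,-0.34,-0.06,-0.2,0.6],[0.9,-0.32,-0.06,-0.2,0.6]]'; python3 -m crank '[[0.91,-0.3,-0.06,-0.2,0.6],[0.91,-0.28,-0.06,-0.2,0.6],[0.92,-0.26,-0.06,-0.2,0.6],[0.92,-0.24,-0.06,-0.2,0.6],[0.93,-0.22,-0.06,-0.2,0.6]]'; python3 -m crank '[[0,0,0,0,0.6],[0,0,0,0,0.6]]'
python3 - <<'E'
from h import *
grab('wrist','w17.png')
p,h,M,s=pose();print(p,h)
r=packs(load('wrist'))
E
```

```text
time_s: 37.67
tool_pos: [0.447, -0.038, 0.2298]
ee_rot: [-2.538, -1.848, 0.003]
ft_force: [0.3, 0.8, 0.1]
finger_gap: 0.0548
time_s: 38.3
tool_pos: [0.407, 0.1526, 0.247]
ee_rot: [-2.411, -2.013, 0.003]
ft_force: [0.3, -0.9, 0.4]
finger_gap: 0.0553
time_s: 38.92
tool_pos: [0.381, 0.3415, 0.2587]
ee_rot: [2.303, 2.137, -0.004]
ft_force: [1.0, -0.3, 0.3]
finger_gap: 0.0552
time_s: 39.17
tool_pos: [0.3814, 0.3398, 0.259]
ee_rot: [2.303, 2.136, -0.004]
ft_force: [-0.3, -0.7, 0.8]
finger_gap: 0.0558
[0.38155337 0.33961633 0.2592463 ] -4.358459199625814
[163.  64.] c [0.2786 0.4837] LW 0.0801 0.0289 long axis 75.4 rgb [ 57. 132. 130.] z 0.0257
[274. 129.] c [0.4118 0.3947] LW 0.0791 0.0281 long axis 85.8 rgb [163. 149. 150.] z 0.0257
```

View pics/w17.png

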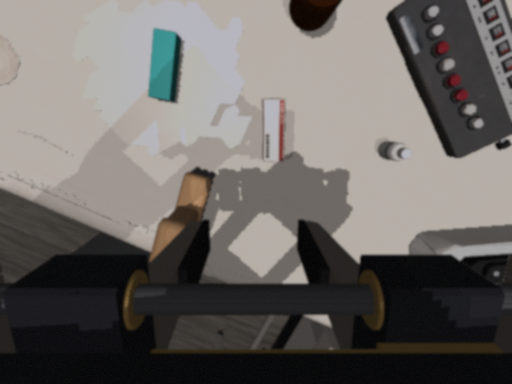

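Run:
```python
from h import *
plan([(.4118,.3947,.12,-4.2,4)])
```

```text
[0.36,0.16,0.87,-0.01,g],[0.36,0.16,0.87,-0.01,g],[0.36,0.16,0.87,-0.01,g],[0.36,0.16,0.87,-0.01,g],
```

```bash
python3 -m crank '[[0.36,0.16,0.87,0,0.6],[0.36,0.16,0.87,0,0.6],[0.36,0.16,0.87,0,0.6],[0.36,0.16,0.87,0,0.6],[0,0,0,0,0.6]]'
python3 - <<'E'
from h import *
p,h,M,s=pose();print(p,h)
grab('wrist','w18.png')
plan([(.4118,.3945,.025,-4.2,3)])
E
```

```text
time_s: 39.85
tool_pos: [0.4111, 0.3944, 0.1186]
ee_rot: [2.305, 2.134, -0.008]
ft_force: [0.5, -0.6, 0.3]
finger_gap: 0.0549
[0.41105547 0.39435474 0.11858047] -4.39657997676994
[-0.00,0.00,0.79,-0.01,g],[-0.00,0.00,0.79,-0.01,g],[-0.00,0.00,0.79,-0.01,g],
```

View pics/w18.png

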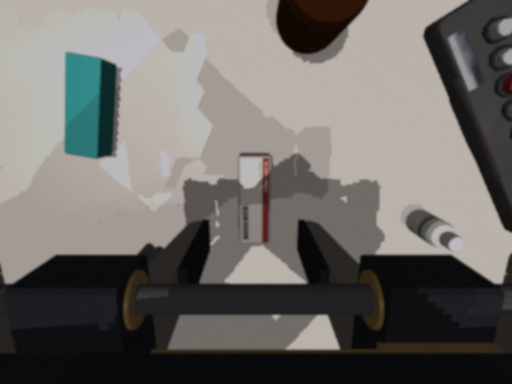

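```bash
python3 -m crank '[[0,0,0.8,0,0.6],[0,0,0.8,0,0.6],[0,0,0.74,0,0.6],[0,0,0,0,0.6],[0,0,0,0,0]]' 25; python3 -m crank '[[0,0,0,0,0],[0,0,0,0,0],[0,0,0,0,0],[0,0,0,0,0]]'
python3 - <<'E'
from h import *
p,h,M,s=pose();print(p,h)
E
python3 -m crank '[[0,0,-0.8,0,0],[0,0,-0.9,0,0],[0,0,-0.9,0,0],[0,0,-0.9,0,0],[0,0,0,0,0]]'
python3 - <<'E'
from h import *
p,h,M,s=pose();print(p,h,s['finger_gap'],s['ft_force'])
t=cw(.001,0.003);print(t)
plan([(.43,.0,.165,-18,10),(*t,.165,-31.97,6)])
E
```

```text
time_s: 40.52
tool_pos: [0.4127, 0.3966, 0.0294]
ee_rot: [-2.304, -2.135, -0.003]
ft_force: [0.4, -0.1, -0.0]
finger_gap: 0.0471
time_s: 41.02
tool_pos: [0.4124, 0.3967, 0.0286]
ee_rot: [2.304, 2.136, 0.002]
ft_force: [-0.9, -2.1, 7.7]
finger_gap: 0.0276
[0.41236294 0.39666509 0.02861373] -4.333802012408185
time_s: 41.65
tool_pos: [0.413, 0.3974, 0.1703]
ee_rot: [-2.304, -2.136, -0.008]
ft_force: [0.9, -0.1, -2.5]
finger_gap: 0.028
[0.4130468  0.39744871 0.17028159] -4.332993365245229 0.027981655739836516 [ 0.8537826  -0.14381132 -2.48458563]
[ 0.49863675 -0.2094845 ]
[-0.99,0.12,0.01,0.23,g],[-0.98,0.14,0.01,0.23,g],[-0.98,0.16,0.01,0.23,g],[-0.98,0.19,0.01,0.23,g],[-0.97,0.21,0.01,0.23,g],[-0.97,0.23,0.01,0.23,g],[-0.96,0.26,0.01,0.23,g],[-0.95,0.28,0.01,0.23,g],[-0.95,0.30,0.01,0.23,g],[-0.94,0.33,0.01,0.23,g],
[-0.74,0.54,-0.00,0.39,g],[-0.72,0.57,-0.00,0.39,g],[-0.70,0.60,-0.00,0.39,g],[-0.67,0.63,-0.00,0.39,g],[-0.64,0.65,-0.00,0.39,g],[-0.62,0.68,-0.00,0.39,g],
```

```bash
python3 -m crank '[[-0.99,0.12,0,0.23,0],[-0.98,0.14,0,0.23,0],[-0.98,0.16,0,0.23,0],[-0.98,0.19,0,0.23,0],[-0.97,0.21,0,0.23,0]]'; python3 -m crank '[[-0.97,0.23,0,0.23,0],[-0.96,0.26,0,0.23,0],[-0.95,0.28,0,0.23,0],[-0.95,0.3,0,0.23,0],[-0.94,0.33,0,0.23,0]]'; python3 -m crank '[[-0.74,0.54,0,0.39,0],[-0.72,0.57,0,0.39,0],[-0.7,0.6,0,0.39,0],[-0.67,0.63,0,0.39,0],[-0.64,0.65,0,0.39,0]]'; python3 -m crank '[[-0.62,0.68,0,0.39,0],[0,0,0,0,0],[0,0,0,0,0]]'
python3 - <<'E'
from h import *
p,h,M,s=pose();print(p,h,s['finger_gap'],s['ft_force'],wc(p))
plan([(*cw(.001,.002),.1,-31.97,3)])
E
```

```text
time_s: 42.28
tool_pos: [0.4193, 0.196, 0.1662]
ee_rot: [-2.428, -1.992, 0.003]
ft_force: [0.7, 0.4, -1.5]
finger_gap: 0.028
time_s: 42.9
tool_pos: [0.4274, -0.0025, 0.1663]
ee_rot: [-2.544, -1.842, 0.002]
ft_force: [0.2, -0.1, -0.6]
finger_gap: 0.0279
time_s: 43.52
tool_pos: [0.4842, -0.1768, 0.166]
ee_rot: [-2.718, -1.572, 0.002]
ft_force: [0.9, -0.1, -2.0]
finger_gap: 0.028
time_s: 43.9
tool_pos: [0.495, -0.2102, 0.1662]
ee_rot: [-2.748, -1.518, 0.002]
ft_force: [-0.9, -0.3, -1.3]
finger_gap: 0.0277
[ 0.49501827 -0.21017158  0.16622552] -32.17933766140815 0.027693379287017678 [-0.87081163 -0.26661597 -1.26507499] [-0.00170585  0.00050124]
[0.01,0.02,0.55,-0.01,g],[0.01,0.02,0.55,-0.01,g],[0.01,0.02,0.55,-0.01,g],
```

```bash
python3 -m crank '[[0.03,0.02,0.7,-0.03,0],[0.02,0.02,0.7,0,0],[0.01,0.02,0.7,0,0],[0,0,0,0,0],[0,0,0,0,0]]'
python3 - <<'E'
from h import *
grab('wrist','w19.png')
p,h,M,s=pose();print(p,h,s['finger_gap'],s['ft_force'],wc(p))
f=load('wrist');P=cloud(f);W=wc(P);z=P[...,2]
for s in (1,-1):
    m=(z>.058)&(z<.072)&(s*W[...,0]<.085)&(s*W[...,0]>.03)&(abs(W[...,1])<.052);r=cv2.minAreaRect(W[m].astype(np.float32));print(r)
E
```

```text
time_s: 44.52
tool_pos: [0.4989, -0.2088, 0.084]
ee_rot: [-2.746, -1.525, 0.001]
ft_force: [-2.4, 1.3, 9.6]
finger_gap: 0.0276
[ 0.49894359 -0.20875628  0.08398724] -31.906070866639055 0.027470314040819132 [-2.55624474  0.68932261  8.30873141] [0.00087472 0.00378023]
((0.03992322459816933, 0.00291393231600523), (0.02776591293513775, 0.02014109306037426), 88.98511505126953)
((-0.051471270620822906, 0.014442087151110172), (0.05116787552833557, 0.028566131368279457), 89.94062805175781)
```

View pics/w19.png

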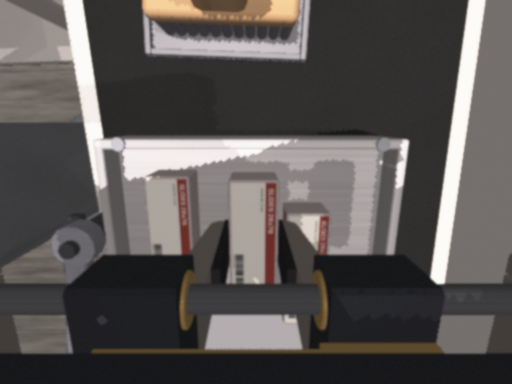

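```bash
python3 -m crank '[[0,0,-0.9,0,0],[0,0,-0.9,0,0],[0,0,-0.9,0,0],[-0.9,0,-0.6,0,0],[-0.9,0,0,0,0]]';python3 -m crank '[[0,0,0,0,0],[0,0,0,0,0]]'
python3 - <<'E'
from h import *
grab('wrist','w20.png')
p,h,M,s=pose();print(p,h,s['finger_gap'],s['ft_force'],wc(p))
f=load('wrist');P=cloud(f);W=wc(P);z=P[...,2]
m=(z>.055)&(z<.085)&(abs(W[...,0])<.085)&(W[...,1]<.052)&(W[...,1]>-.13)
n,l,s,cc=cv2.connectedComponentsWithStats(m.astype(np.uint8))
for i in range(1,n):
    if s[i,4]>50: mm=l==i;print(cc[i],cv2.minAreaRect(W[mm].astype(np.float32)),np.percentile(z[mm],[5,50,95]))
E
```

```text
time_s: 45.2
tool_pos: [0.4617, -0.2708, 0.2173]
ee_rot: [2.743, 1.526, 0.003]
ft_force: [0.8, -1.0, -1.3]
finger_gap: 0.028
time_s: 45.45
tool_pos: [0.4611, -0.27, 0.215]
ee_rot: [-2.747, -1.523, 0.0]
ft_force: [0.3, -0.4, -2.1]
finger_gap: 0.0281
[ 0.46130989 -0.26994576  0.21499777] -31.95106557131374 0.027818160691830914 [-0.71796699 -0.2369123  -1.93002756] [ 0.00134741 -0.06805447]
[201.74017467 119.57030568] ((-0.05116850137710571, -0.00013322383165359497), (0.028108052909374237, 0.07905440777540207), 0.11284852772951126) [0.06230489 0.06379768 0.06497923]
[286.55028736 142.07519157] ((0.03598439320921898, -0.023834705352783203), (0.07927010953426361, 0.028310809284448624), 89.83908081054688) [0.062492   0.06376971 0.0649856 ]
```

View pics/w20.png

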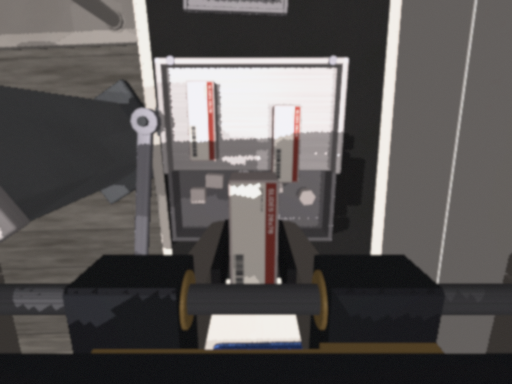

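Run:
```python
from h import *
plan([(.41,.21,.20,-12,14),(.41,.21,.032,-12,5)])
```

```text
[0.68,-0.53,0.03,-0.24,g],[0.69,-0.51,0.03,-0.24,g],[0.70,-0.50,0.03,-0.24,g],[0.72,-0.48,0.03,-0.24,g],[0.73,-0.46,0.03,-0.24,g],[0.74,-0.44,0.03,-0.24,g],[0.75,-0.42,0.03,-0.24,g],[0.76,-0.41,0.03,-0.24,g],[0.77,-0.39,0.03,-0.24,g],[0.78,-0.37,0.03,-0.24,g],[0.79,-0.35,0.03,-0.24,g],[0.80,-0.33,0.03,-0.24,g],[0.80,-0.31,0.03,-0.24,g],[0.81,-0.29,0.03,-0.24,g],
[0.00,0.00,0.84,-0.00,g],[0.00,0.00,0.84,-0.00,g],[0.00,0.00,0.84,-0.00,g],[0.00,0.00,0.84,-0.00,g],[0.00,0.00,0.84,-0.00,g],
```

```bash
python3 -m crank '[[0.68,-0.53,0.03,-0.24,0],[0.69,-0.51,0.03,-0.24,0],[0.7,-0.5,0.03,-0.24,0],[0.72,-0.48,0.03,-0.24,0],[0.73,-0.46,0.03,-0.24,0]]'; python3 -m crank '[[0.74,-0.44,0.03,-0.24,0],[0.75,-0.42,0.03,-0.24,0],[0.76,-0.41,0.03,-0.24,0],[0.77,-0.39,0.03,-0.24,0],[0.78,-0.37,0.03,-0.24,0]]'; python3 -m crank '[[0.79,-0.35,0.03,-0.24,0],[0.8,-0.33,0.03,-0.24,0],[0.8,-0.31,0.03,-0.24,0],[0.81,-0.29,0.03,-0.24,0],[0,0,0,0,0]]'; python3 -m crank '[[0,0,0.84,0,0],[0,0,0.84,0,0],[0,0,0.84,0,0],[0,0,0.84,0,0],[0,0,0.7,0,0]]'; python3 -m crank '[[0,0,0,0,0],[0,0,0,0,0]]'
python3 - <<'E'
from h import *
p,h,M,s=pose();print(p,h,s['finger_gap'],s['ft_force'])
E
```

```text
time_s: 46.12
tool_pos: [0.4429, -0.0977, 0.2091]
ee_rot: [-2.644, -1.695, 0.0]
ft_force: [0.7, 0.6, -1.3]
finger_gap: 0.0276
time_s: 46.75
tool_pos: [0.4239, 0.0737, 0.2032]
ee_rot: [-2.533, -1.858, 0.0]
ft_force: [0.7, 0.1, -1.7]
finger_gap: 0.0278
time_s: 47.38
tool_pos: [0.4084, 0.2111, 0.1983]
ee_rot: [-2.434, -1.985, 0.0]
ft_force: [-0.5, 0.3, -1.5]
finger_gap: 0.0277
time_s: 48.0
tool_pos: [0.4086, 0.2083, 0.035]
ee_rot: [-2.438, -1.981, 0.002]
ft_force: [-0.1, -0.5, -0.5]
finger_gap: 0.0278
time_s: 48.25
tool_pos: [0.4095, 0.2087, 0.0369]
ee_rot: [2.439, 1.981, 0.001]
ft_force: [-0.1, 1.2, -1.8]
finger_gap: 0.028
[0.40949222 0.20873547 0.03691612] -11.834468710926117 0.027980622443516616 [-0.13978435  1.17320551 -1.8152657 ]
```

```bash
python3 -m crank '[[0,0,0.1,0,0],[0,0,0.06,0,0],[0,0,0,0,0]]'; python3 -m crank '[[0,0,0.04,0,0],[0,0,0,0,0.4],[0,0,0,0,0.4],[0,0,0,0,0.5],[0,0,0,0,0.5]]';  python3 -m crank '[[0,0,-0.9,0,0.5],[0,0,-0.9,0,0.5],[0,0,-0.9,0,0.5],[0,0,-0.9,0,0.5],[0,0,0,0,0.5]]'
python3 - <<'E'
from h import *
grab('wrist','w21.png');packs(load('wrist'))
p,h,M,s=pose();print(p,h,s['finger_gap'],s['ft_force'])
plan([(.43,.0,.20,-18,6),(*cw(.036,-.022),.2,-31.97,7)])
E
```

```text
time_s: 48.62
tool_pos: [0.4093, 0.2087, 0.03]
ee_rot: [2.439, 1.98, 0.001]
ft_force: [0.6, -0.5, -1.6]
finger_gap: 0.0277
time_s: 49.25
tool_pos: [0.4092, 0.2086, 0.0282]
ee_rot: [2.439, 1.981, -0.0]
ft_force: [0.6, -0.3, 0.4]
finger_gap: 0.0459
time_s: 49.88
tool_pos: [0.4108, 0.2094, 0.1746]
ee_rot: [2.438, 1.98, 0.008]
ft_force: [-0.9, -0.0, -0.7]
finger_gap: 0.0457
[252. 183.] c [0.4106 0.2129] LW 0.0664 0.0275 long axis 77.4 rgb [146. 132. 128.] z 0.0258
[0.40981581 0.20893804 0.17310179] -11.838408053585393 0.045888494778051084 [-0.24222087 -0.54757864 -0.40217246]
[-0.83,0.26,-0.11,0.17,g],[-0.83,0.28,-0.11,0.17,g],[-0.82,0.29,-0.11,0.17,g],[-0.82,0.31,-0.11,0.17,g],[-0.81,0.32,-0.11,0.17,g],[-0.81,0.33,-0.11,0.17,g],
[-0.75,0.56,-0.00,0.33,g],[-0.73,0.59,-0.00,0.33,g],[-0.71,0.62,-0.00,0.33,g],[-0.69,0.64,-0.00,0.33,g],[-0.67,0.66,-0.00,0.33,g],[-0.64,0.69,-0.00,0.33,g],[-0.62,0.71,-0.00,0.33,g],
```

View pics/w21.png

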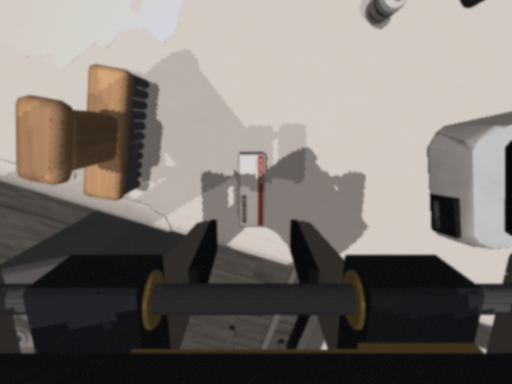

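```bash
python3 -m crank '[[-0.83,0.26,-0.11,0.17,0.5],[-0.83,0.28,-0.11,0.17,0.5],[-0.82,0.29,-0.11,0.17,0.5],[-0.82,0.31,-0.11,0.17,0.5],[-0.81,0.32,-0.11,0.17,0.5]]'; python3 -m crank '[[-0.81,0.33,-0.11,0.17,0.5],[-0.75,0.56,0,0.33,0.5],[-0.73,0.59,0,0.33,0.5],[-0.71,0.62,0,0.33,0.5],[-0.69,0.64,0,0.33,0.5]]'; python3 -m crank '[[-0.67,0.66,0,0.33,0.5],[-0.64,0.69,0,0.33,0.5],[-0.62,0.71,0,0.33,0.5],[0,0,0,0,0.5],[0,0,0,0,0.5]]'
python3 - <<'E'
from h import *
grab('wrist','w22.png')
p,h,M,s=pose();print(p,h,s['finger_gap'],wc(p))
f=load('wrist');P=cloud(f);W=wc(P);z=P[...,2]
m=(z>.055)&(z<.085)&(abs(W[...,0])<.085)&(W[...,1]<.052)&(W[...,1]>-.13)
n,l,s,cc=cv2.connectedComponentsWithStats(m.astype(np.uint8))
for i in range(1,n):
    if s[i,4]>50: mm=l==i;print(cc[i],cv2.minAreaRect(W[mm].astype(np.float32)),np.percentile(z[mm],[5,50,95]))
plan([(*cw(.036,-.022),.064,-31.97,4)])
E
```

```text
time_s: 50.55
tool_pos: [0.4256, 0.0338, 0.1929]
ee_rot: [-2.524, -1.869, 0.003]
ft_force: [0.7, 0.7, 0.1]
finger_gap: 0.0458
time_s: 51.18
tool_pos: [0.4781, -0.143, 0.197]
ee_rot: [-2.662, -1.665, 0.002]
ft_force: [0.1, -0.5, 0.5]
finger_gap: 0.0459
time_s: 51.8
tool_pos: [0.5144, -0.2481, 0.1972]
ee_rot: [-2.743, -1.526, 0.002]
ft_force: [0.1, -0.2, 0.0]
finger_gap: 0.0462
[ 0.51448343 -0.24779502  0.19751808] -31.788226572558674 0.046024753566590096 [ 0.03472761 -0.02110937]
[167.81120068 167.54348748] ((-0.05118519067764282, -0.00011037290096282959), (0.028513574972748756, 0.07877404987812042), 0.06385468691587448) [0.06118638 0.06371644 0.06494197]
[254.28685446 190.47089202] ((0.036187805235385895, -0.02353709563612938), (0.08042477071285248, 0.027767270803451538), 89.63641357421875) [0.06257336 0.06375778 0.06491561]
[-0.01,0.01,0.83,0.01,g],[-0.01,0.01,0.83,0.01,g],[-0.01,0.01,0.83,0.01,g],[-0.01,0.01,0.83,0.01,g],
```

View pics/w22.png

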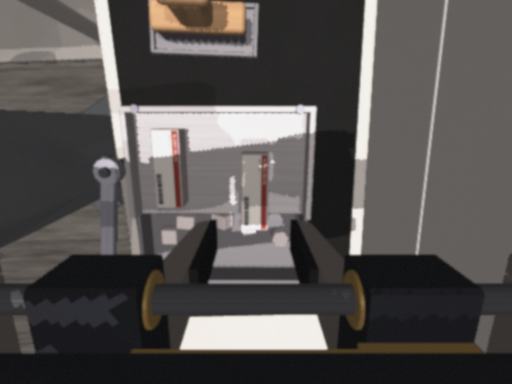

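```bash
python3 -m crank '[[0.01,0.01,0.83,0,0.5],[0,0.01,0.83,0,0.5],[0,0.01,0.83,0,0.5],[0,0.01,0.78,0,0.5],[0,0,0,0,0.5]]'; python3 -m crank '[[0,0,0,0,0],[0,0,0,0,0],[0,0,0,0,0],[0,0,0,0,0],[0,0,0,0,0]]' 25
python3 - <<'E'
from h import *
p,h,M,s=pose();print(p,h,s['finger_gap'],s['ft_force'],wc(p))
E
```

```text
time_s: 52.48
tool_pos: [0.5151, -0.2475, 0.0659]
ee_rot: [-2.741, -1.527, 0.004]
ft_force: [-0.5, -0.1, -0.1]
finger_gap: 0.0459
time_s: 53.1
tool_pos: [0.5177, -0.2495, 0.0693]
ee_rot: [2.744, 1.527, 0.002]
ft_force: [-1.0, 2.1, 7.5]
finger_gap: 0.0281
[ 0.51767819 -0.24945319  0.06927906] -31.827693382263984 0.028076207992284274 [-1.04899861  2.13459952  7.48347362] [ 0.03831577 -0.02082449]
```

```bash
python3 -m crank '[[0,0,-0.3,0,0],[0.3,0.2,0,0,0],[0.29,0.19,0,0,0],[0,0,0,0,0],[0,0,0,0,0]]';  python3 - <<'E'
from h import *
p,h,M,s=pose();print(p,h,s['finger_gap'],s['ft_force'],wc(p))
E
```

```text
time_s: 53.72
tool_pos: [0.5424, -0.2371, 0.0794]
ee_rot: [-2.744, -1.528, 0.001]
ft_force: [1.1, 0.8, -2.2]
finger_gap: 0.0279
[ 0.54239039 -0.23713789  0.07936881] -31.781423454599484 0.027871174533838052 [ 1.1025538   0.84206357 -2.20407838] [0.05275911 0.00270739]
```

```bash
python3 -m crank '[[0,0.01,0.2,0.03,0],[0,0,0.05,0,0],[0,0,0,0,0],[0,0,0,0,0]]';  python3 - <<'E'
from h import *
p,h,M,s=pose();print(p,h,s['finger_gap'],s['ft_force'],wc(p))
E
```

```text
time_s: 54.22
tool_pos: [0.5429, -0.2378, 0.0697]
ee_rot: [-2.748, -1.523, 0.0]
ft_force: [0.1, 0.1, -0.8]
finger_gap: 0.0276
[ 0.54286665 -0.23778974  0.06968065] -32.01195176978213 0.027608984039898248 [ 0.1271906   0.08217219 -0.75929574] [0.05350826 0.00240658]
```

```bash
python3 -m crank '[[0,0,0.05,0,0],[0,0,0,0,0]]'; python3 -m crank '[[0,0,0,0,0.36],[0,0,0,0,0.37],[0,0,0,0,0.37],[0,0,0,0,0.37],[0,0,-0.5,0,0.37]]'; python3 -m crank '[[0,0,-0.9,0,0.5],[0,0,-0.9,0,0.6],[0,0,-0.9,0,0.6],[0,0,0,0,0.6]]'
python3 - <<'E'
from h import *
grab('wrist','w23.png')
p,h,M,s=pose();print(p,h,s['finger_gap'],wc(p))
f=load('wrist');P=cloud(f);W=wc(P);z=P[...,2]
m=(z>.055)&(z<.085)&(abs(W[...,0])<.085)&(W[...,1]<.052)&(W[...,1]>-.13)
n,l,s,cc=cv2.connectedComponentsWithStats(m.astype(np.uint8))
for i in range(1,n):
    if s[i,4]>50: mm=l==i;print(cc[i],cv2.minAreaRect(W[mm].astype(np.float32)),np.percentile(z[mm],[5,50,95]))
plan([(.43,.0,.22,-18,6),(.40,.17,.22,-12,5)])
E
```

```text
time_s: 54.48
tool_pos: [0.543, -0.2378, 0.0692]
ee_rot: [2.748, 1.523, 0.0]
ft_force: [-4.7, 1.1, 16.1]
finger_gap: 0.0279
time_s: 55.1
tool_pos: [0.5419, -0.2372, 0.0867]
ee_rot: [-2.746, -1.522, 0.003]
ft_force: [0.1, -0.7, 0.1]
finger_gap: 0.0345
time_s: 55.6
tool_pos: [0.5447, -0.2384, 0.1987]
ee_rot: [2.744, 1.521, 0.005]
ft_force: [0.5, -0.2, -0.6]
finger_gap: 0.0552
[ 0.54360004 -0.23798203  0.19683461] -31.997102547176155 0.055221816768670634 [0.05423224 0.00263176]
[148.69268078 190.75220459] ((-0.051001355051994324, 0.00035196542739868164), (0.07946913689374924, 0.02886505424976349), 89.48744201660156) [0.05956143 0.06367117 0.06487377]
[251.04878049 190.79340029] ((0.05437426641583443, 0.00015756487846374512), (0.02804771065711975, 0.07948396354913712), 0.05831395089626312) [0.06254493 0.06379209 0.06492059]
[0.59,-0.93,-0.10,-0.39,g],[0.63,-0.90,-0.10,-0.39,g],[0.66,-0.88,-0.10,-0.39,g],[0.70,-0.85,-0.10,-0.39,g],[0.73,-0.82,-0.10,-0.39,g],[0.77,-0.79,-0.10,-0.39,g],
[0.76,-0.41,-0.00,-0.20,g],[0.77,-0.39,-0.00,-0.20,g],[0.78,-0.37,-0.00,-0.20,g],[0.79,-0.36,-0.00,-0.20,g],[0.79,-0.34,-0.00,-0.20,g],
```

Pack B now at (54.4, 0.2), pack A at (−51, 0.4). Fetch C.

```bash
python3 -m crank '[[0.59,-0.93,-0.1,-0.39,0.6],[0.63,-0.9,-0.1,-0.39,0.6],[0.66,-0.88,-0.1,-0.39,0.6],[0.7,-0.85,-0.1,-0.39,0.6],[0.73,-0.82,-0.1,-0.39,0.6]]'; python3 -m crank '[[0.77,-0.79,-0.1,-0.39,0.6],[0.76,-0.41,0,-0.2,0.6],[0.77,-0.39,0,-0.2,0.6],[0.78,-0.37,0,-0.2,0.6],[0.79,-0.36,0,-0.2,0.6]]'; python3 -m crank '[[0.79,-0.34,0,-0.2,0.6],[0,0,0,0,0.6],[0,0,0,0,0.6]]'
python3 - <<'E'
from h import *
grab('wrist','w24.png')
p,h,M,s=pose();print(p,h)
r=packs(load('wrist'))
x,y,a=r[0];plan([(x,y,.12,a-90,3),(x,y,.026,a-90,3)])
E
```

```text
time_s: 56.28
tool_pos: [0.4463, -0.0381, 0.2145]
ee_rot: [-2.576, -1.796, 0.003]
ft_force: [-0.4, 0.7, 0.4]
finger_gap: 0.0552
time_s: 56.9
tool_pos: [0.4036, 0.1375, 0.2185]
ee_rot: [-2.46, -1.953, 0.003]
ft_force: [0.1, 0.4, 0.7]
finger_gap: 0.0552
time_s: 57.28
tool_pos: [0.3981, 0.17, 0.2189]
ee_rot: [-2.44, -1.978, 0.003]
ft_force: [-0.2, -0.5, -0.6]
finger_gap: 0.0554
[0.39833626 0.16974013 0.21913182] -11.98138802962538
[256. 146.] c [0.4095 0.2061] LW 0.0789 0.0275 long axis 77.6 rgb [194. 178. 177.] z 0.0258
[0.32,0.03,0.83,0.02,g],[0.32,0.03,0.83,0.02,g],[0.32,0.03,0.83,0.02,g],
[0.00,0.00,0.78,-0.00,g],[0.00,0.00,0.78,-0.00,g],[0.00,0.00,0.78,-0.00,g],
```

View pics/w24.png

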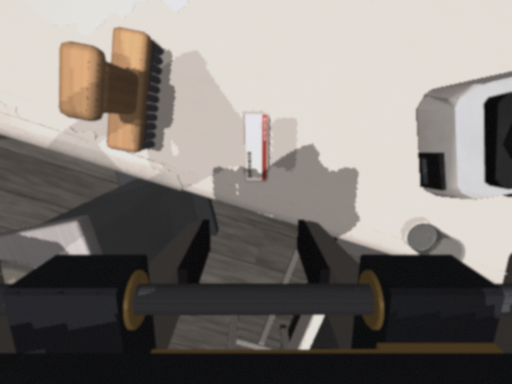

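```bash
python3 -m crank '[[0.32,0.03,0.83,0.05,0.6],[0.32,0.03,0.83,0,0.6],[0.32,0.03,0.83,0,0.6],[0,0,0.8,0,0.6],[0,0,0.8,0,0.6]]'; python3 -m crank '[[0,0,0,0,0.6],[0,0,0,0,0.6]]'
python3 - <<'E'
from h import *
p,h,M,s=pose();print(p,h)
plan([(.4095,.2061,.025,-12.4,1)])
E
```

```text
time_s: 57.95
tool_pos: [0.4105, 0.2064, 0.0551]
ee_rot: [2.447, 1.97, -0.0]
ft_force: [-0.0, -0.3, 0.3]
finger_gap: 0.0549
time_s: 58.2
tool_pos: [0.4108, 0.207, 0.0569]
ee_rot: [2.447, 1.97, 0.001]
ft_force: [-0.4, -0.3, 0.0]
finger_gap: 0.0547
[0.41081689 0.20697948 0.05694779] -12.310019658555394
[-0.03,-0.03,0.80,0.01,g],
```

```bash
python3 -m crank '[[-0.02,-0.03,0.78,0,0.6],[0,0,0,0,0.6],[0,0,0,0,0],[0,0,0,0,0],[0,0,0,0,0]]' 25; python3 -m crank '[[0,0,0,0,0],[0,0,0,0,0]]'; python3 -m crank '[[0,0,-0.8,0,0],[0,0,-0.9,0,0],[0,0,-0.9,0,0],[0,0,-0.9,0,0],[0,0,0,0,0]]'
python3 - <<'E'
from h import *
p,h,M,s=pose();print(p,h,s['finger_gap'],s['ft_force'])
t=cw(.0015,0);print(t)
plan([(.42,.03,.165,-18,5),(*t,.165,-31.97,6)])
E
```

```text
time_s: 58.82
tool_pos: [0.4094, 0.2071, 0.0258]
ee_rot: [2.446, 1.971, 0.002]
ft_force: [0.5, -0.4, 9.2]
finger_gap: 0.0281
time_s: 59.08
tool_pos: [0.4094, 0.2071, 0.0258]
ee_rot: [2.446, 1.972, 0.002]
ft_force: [-1.0, -0.6, 7.6]
finger_gap: 0.0276
time_s: 59.7
tool_pos: [0.4104, 0.2076, 0.1674]
ee_rot: [2.445, 1.971, 0.008]
ft_force: [0.6, 0.7, -2.3]
finger_gap: 0.0281
[0.41042402 0.20759838 0.16742667] -12.255860062256495 0.028103764534418502 [ 0.60418319  0.74407435 -2.25077309]
[ 0.49747249 -0.21229421]
[-0.86,0.24,0.01,0.19,g],[-0.85,0.25,0.01,0.19,g],[-0.85,0.27,0.01,0.19,g],[-0.84,0.29,0.01,0.19,g],[-0.84,0.30,0.01,0.19,g],
[-0.86,0.62,-0.00,0.39,g],[-0.83,0.65,-0.00,0.39,g],[-0.81,0.69,-0.00,0.39,g],[-0.78,0.72,-0.00,0.39,g],[-0.75,0.75,-0.00,0.39,g],[-0.72,0.78,-0.00,0.39,g],
```

```bash
python3 -m crank '[[-0.86,0.24,0,0.19,0],[-0.85,0.25,0,0.19,0],[-0.85,0.27,0,0.19,0],[-0.84,0.29,0,0.19,0],[-0.84,0.3,0,0.19,0]]'; python3 -m crank '[[-0.86,0.62,0,0.39,0],[-0.83,0.65,0,0.39,0],[-0.81,0.69,0,0.39,0],[-0.78,0.72,0,0.39,0],[-0.75,0.75,0,0.39,0]]'; python3 -m crank '[[-0.72,0.78,0,0.39,0],[0,0,0,0,0],[0,0,0,0,0]]'
python3 - <<'E'
from h import *
grab('wrist','w25.png')
p,h,M,s=pose();print(p,h,s['finger_gap'],s['ft_force'],wc(p))
plan([(*cw(.0015,.001),.1,-31.97,3)])
E
```

```text
time_s: 60.32
tool_pos: [0.4177, 0.0279, 0.1637]
ee_rot: [-2.541, -1.846, 0.002]
ft_force: [-0.2, 0.5, -1.8]
finger_gap: 0.0279
time_s: 60.95
tool_pos: [0.4827, -0.174, 0.1634]
ee_rot: [-2.716, -1.576, 0.002]
ft_force: [0.4, 0.3, -1.5]
finger_gap: 0.0277
time_s: 61.32
tool_pos: [0.495, -0.2127, 0.1636]
ee_rot: [-2.746, -1.522, 0.002]
ft_force: [0.7, -0.2, -1.8]
finger_gap: 0.0277
[ 0.49510855 -0.21230358  0.1639498 ] -31.966885020857028 0.027699287498859616 [-0.26478279 -0.33146967 -1.6012387 ] [-0.00050043 -0.00125959]
[0.02,0.02,0.53,0.00,g],[0.02,0.02,0.53,0.00,g],[0.02,0.02,0.53,0.00,g],
```

View pics/w25.png

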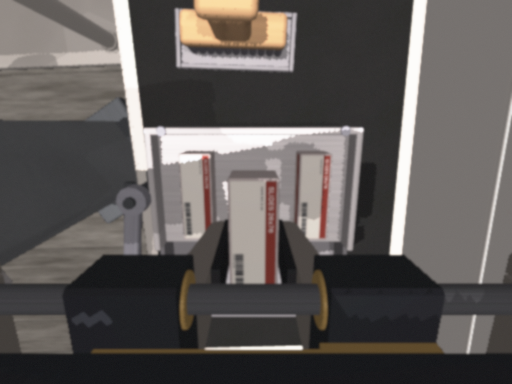

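```bash
python3 -m crank '[[0.03,0.02,0.65,0,0],[0.02,0.02,0.65,0,0],[0.02,0.02,0.6,0,0],[0,0,0,0,0],[0,0,0,0,0]]'
python3 - <<'E'
from h import *
p,h,M,s=pose();print(p,h,s['finger_gap'],s['ft_force'],wc(p))
E
```

```text
time_s: 62.0
tool_pos: [0.4999, -0.2118, 0.0897]
ee_rot: [2.747, 1.524, 0.0]
ft_force: [-0.4, 0.3, -2.0]
finger_gap: 0.028
[ 0.49988923 -0.2117578   0.0897082 ] -31.94450393339724 0.027956213807756414 [-0.41796958  0.29291207 -2.01304852] [0.00326617 0.00173466]
```

```bash
python3 -m crank '[[-0.01,-0.05,0.3,0,0],[0,0,0.2,0,0],[0,0,0,0,0],[0,0,0,0,0]]'
python3 - <<'E'
from h import *
p,h,M,s=pose();print(p,h,s['finger_gap'],s['ft_force'],wc(p))
E
```

```text
time_s: 62.5
tool_pos: [0.4978, -0.2116, 0.0691]
ee_rot: [2.748, 1.523, -0.0]
ft_force: [-0.4, 0.7, -1.7]
finger_gap: 0.0276
[ 0.49783772 -0.21162712  0.06906843] -32.00103255233013 0.027616326044626167 [-0.41592925  0.70541316 -1.72728663] [0.00145663 0.0007593 ]
```

```bash
python3 -m crank '[[0,0,0.09,0,0],[0,0,0.03,0,0],[0,0,0,0,0]]'; python3 -m crank '[[0,0,0,0,0.35],[0,0,0,0,0.36],[0,0,0,0,0.36],[0,0,0,0,0.36],[0,0,-0.5,0,0.36]]'; python3 -m crank '[[0,0,-0.9,0,0.4],[0,0,-0.9,0,0.6],[0,0,-0.9,0,0.6],[0,0,0,0,0.6]]'
python3 - <<'E'
from h import *
grab('wrist','w26.png');grab('side','side26.png')
p,h,M,s=pose();print(p,h,s['finger_gap'],wc(p),s['joints'])
f=load('wrist');P=cloud(f);W=wc(P);z=P[...,2]
m=(z>.055)&(z<.085)&(abs(W[...,0])<.085)&(W[...,1]<.052)&(W[...,1]>-.13)
n,l,s,cc=cv2.connectedComponentsWithStats(m.astype(np.uint8))
for i in range(1,n):
    if s[i,4]>50: mm=l==i;print(cc[i],cv2.minAreaRect(W[mm].astype(np.float32)),np.percentile(z[mm],[5,50,95]))
E
```

```text
time_s: 62.88
tool_pos: [0.4977, -0.2115, 0.0642]
ee_rot: [-2.748, -1.523, 0.0]
ft_force: [0.1, 0.2, -1.4]
finger_gap: 0.0278
time_s: 63.5
tool_pos: [0.4968, -0.2111, 0.0834]
ee_rot: [-2.746, -1.522, 0.003]
ft_force: [-0.0, 0.4, -0.5]
finger_gap: 0.0332
time_s: 64.0
tool_pos: [0.4994, -0.2122, 0.195]
ee_rot: [2.744, 1.521, 0.005]
ft_force: [0.3, -1.4, 0.1]
finger_gap: 0.0552
[ 0.49762073 -0.21149385  0.19204355] -31.997456497278247 0.054925265476405756 [0.00120198 0.00075746] [-4.04631175e-01  2.68383051e-01  1.85519000e+00 -4.15157614e-05
  1.01777096e+00  1.53851595e-01]
[198.46752603 186.4020823 ] ((-0.05131226032972336, 0.0002947486937046051), (0.07947375625371933, 0.02847599983215332), 89.9111557006836) [0.06196982 0.06372398 0.06488202]
[250.92039106 189.95903166] ((0.0018120640888810158, 2.477690577507019e-05), (0.07980568706989288, 0.027970021590590477), 89.53865051269531) [0.06253297 0.06377579 0.06496915]
[302.04956268 187.16229349] ((0.05435668304562569, 6.534159183502197e-05), (0.07966207712888718, 0.028714878484606743), 89.91596984863281) [0.06192366 0.06376849 0.06496652]
```

View pics/w26.png

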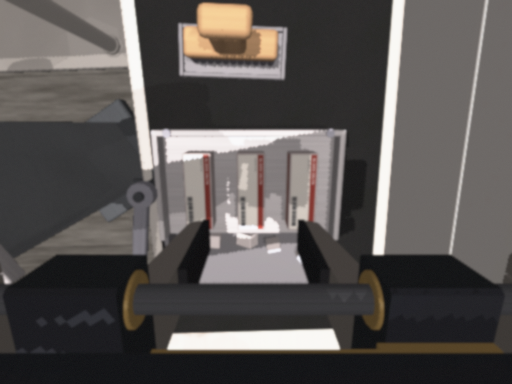

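Run:
```python
from h import *
plan([(.311,-.2674,.25,-38.8,7)])
f=load('side');cv2.imwrite('pics/c6.png',cv2.resize(f['im'][150:240,260:420][...,::-1],None,fx=5,fy=5))
```

```text
[-0.52,-0.46,-0.21,0.16,g],[-0.53,-0.45,-0.21,0.16,g],[-0.54,-0.44,-0.21,0.16,g],[-0.55,-0.43,-0.21,0.16,g],[-0.55,-0.42,-0.21,0.16,g],[-0.56,-0.41,-0.21,0.16,g],[-0.57,-0.40,-0.21,0.16,g],
```

View pics/c6.png

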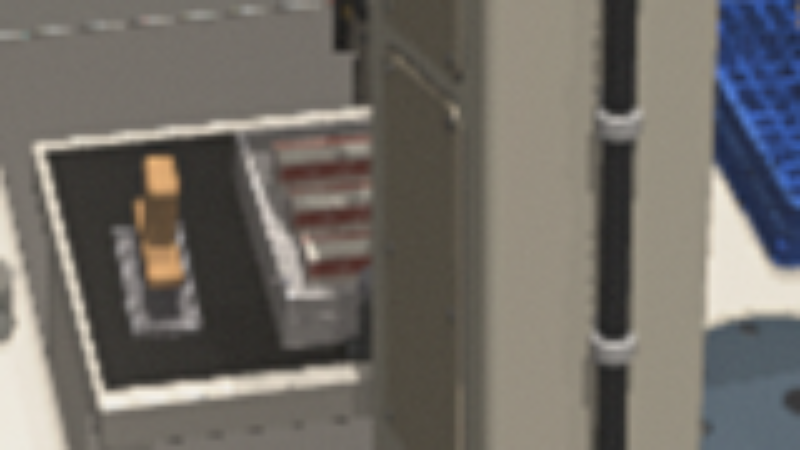

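Brush upright in rest, packs on the bed. Go to the knob.

```bash
python3 -m crank '[[-0.52,-0.46,-0.21,0.16,0.6],[-0.53,-0.45,-0.21,0.16,0.6],[-0.54,-0.44,-0.21,0.16,0.6],[-0.55,-0.43,-0.21,0.16,0.6],[-0.55,-0.42,-0.21,0.16,0.6]]'; python3 -m crank '[[-0.56,-0.41,-0.21,0.16,0.6],[-0.57,-0.4,-0.21,0.16,0.6],[0,0,0,0,0.6],[0,0,0,0,0.6]]'
python3 - <<'E'
from h import *
grab('wrist','w27.png')
p,h,M,s=pose();print(p,h,s['joints'])
f=load('wrist');P=cloud(f);z=P[...,2];v,u=np.mgrid[:384,:512]
m=(z>.108)&(z<.125)&(v<230)&(abs(P[...,0]-.311)<.05)&(abs(P[...,1]+.267)<.05)
print(m.sum(),cv2.minEnclosingCircle(P[m][:,:2].astype(np.float32)) if m.sum() else '',np.argwhere(m).mean(0))
E
```

```text
time_s: 64.72
tool_pos: [0.3631, -0.2514, 0.2329]
ee_rot: [-2.807, -1.405, 0.002]
ft_force: [-0.2, -0.1, 0.0]
finger_gap: 0.0551
time_s: 65.22
tool_pos: [0.3117, -0.2678, 0.2502]
ee_rot: [-2.831, -1.359, 0.0]
ft_force: [0.6, -0.8, 0.8]
finger_gap: 0.0552
[ 0.31191785 -0.26777248  0.25027509] -38.70127309980565 [-7.13276880e-01 -1.01989429e-02  2.03988033e+00  3.18456166e-04
  1.11299823e+00 -3.79529687e-02]
292 ((0.3133731782436371, -0.2719700336456299), 0.010009368881583214) [191.64726027 256.57534247]
```

View pics/w27.png

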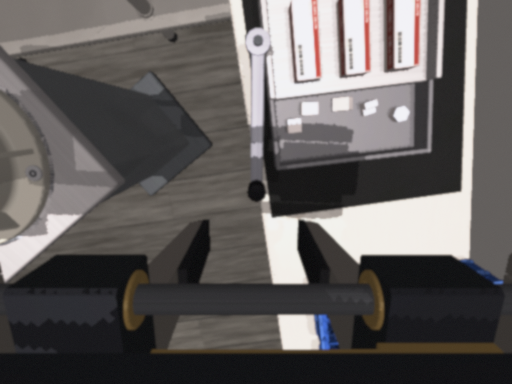

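Run:
```python
from h import *
plan([(.3132,-.2715,.107,-39.3,4)])
```

```text
[-0.01,0.02,0.90,0.02,g],[-0.01,0.02,0.90,0.02,g],[-0.01,0.02,0.90,0.02,g],[-0.01,0.02,0.90,0.02,g],
```

```bash
python3 -m crank '[[-0.02,0.02,0.9,0.03,0.6],[-0.02,0.02,0.9,0.03,0.6],[-0.01,0.02,0.9,0.03,0.6],[0,0.02,0.87,0,0.6],[0,0,0,0,0.6]]'; python3 -m crank '[[0,0,0,0,0],[0,0,0,0,0],[0,0,0,0,0],[0,0,0,0,0],[0,0,0,0,0]]' 10
python3 - <<'E'
from h import *
p,h,M,s=pose();print(p,h,s['finger_gap'],s['ft_force'])
pv=cw(-.104,0);v=p[:2]-pv;a0=np.arctan2(v[1],v[0]);r=np.hypot(*v);print(r,np.degrees(a0))
pts=[]
for i in range(1,18):
    a=a0+np.radians(5.7*i); pts.append((pv[0]+r*np.cos(a),pv[1]+r*np.sin(a),p[2],h+5.7*i,1))
plan(pts[:3]);print((np.degrees(T-a0))/5.7)
E
```

```text
time_s: 65.9
tool_pos: [0.3118, -0.27, 0.1061]
ee_rot: [-2.833, -1.345, 0.003]
ft_force: [-0.0, -0.1, 0.9]
finger_gap: 0.0551
time_s: 66.53
tool_pos: [0.3131, -0.272, 0.1088]
ee_rot: [2.838, 1.346, 0.001]
ft_force: [-0.6, 1.1, 7.7]
finger_gap: 0.0195
[ 0.31311161 -0.27201288  0.10880174] -39.2629884379577 0.019544947509805444 [-0.64085466  1.09374382  7.73257635]
0.14952339480739735 -129.37792746673986
[0.02,0.37,-0.00,-0.95,g],
[0.02,0.37,-0.00,-0.95,g],
[0.02,0.37,-0.00,-0.95,g],
17.08911008188419
```

```bash
python3 -m crank '[[0.02,0.37,0,-0.95,0],[0.02,0.37,0,-0.95,0],[0.02,0.37,0,-0.95,0],[0.02,0.37,0,-0.95,0],[0.02,0.37,0,-0.95,0]]'
python3 - <<'E'
from h import *
p,h,M,s=pose();print(p,h,s['finger_gap'],s['ft_force'])
pv=cw(-.104,0);v=p[:2]-pv;print(np.hypot(*v),np.degrees(np.arctan2(v[1],v[0])-T))
E
python3 -m crank '[[0.02,0.37,0,-0.95,0],[0.02,0.37,0,-0.95,0],[0.02,0.37,0,-0.95,0],[0.02,0.37,0,-0.95,0],[0.02,0.37,0,-0.95,0]]'
python3 - <<'E'
from h import *
p,h,M,s=pose();print(p,h,s['finger_gap'],s['ft_force'])
pv=cw(-.104,0);v=p[:2]-pv;print(np.hypot(*v),np.degrees(np.arctan2(v[1],v[0])-T))
E
```

```text
time_s: 67.15
tool_pos: [0.3801, -0.3029, 0.1087]
ee_rot: [2.416, 2.006, 0.0]
ft_force: [-0.8, 0.8, 5.9]
finger_gap: 0.02
[ 0.38010081 -0.30294897  0.10873194] -10.585842109577891 0.02000208856668674 [-0.79745114  0.81371812  5.89871468]
0.14914217320489892 -68.80140827868881
time_s: 67.78
tool_pos: [0.4537, -0.2984, 0.1088]
ee_rot: [1.847, 2.539, -0.001]
ft_force: [0.2, -2.5, 4.0]
finger_gap: 0.0195
[ 0.4537181  -0.29841196  0.10883591] 17.922629141880936 0.019542065371453803 [ 0.15133097 -2.50046835  3.97908116]
0.14916462035965153 -40.17148435937654
```

```bash
python3 -m crank '[[0.02,0.37,0,-0.95,0],[0.02,0.37,0,-0.95,0],[0.02,0.37,0,-0.95,0],[0.02,0.37,0,-0.95,0],[0.02,0.37,0,-0.95,0]]'
python3 - <<'E'
from h import *
p,h,M,s=pose();print(p,h,s['finger_gap'],s['ft_force'])
pv=cw(-.104,0);v=p[:2]-pv;print(np.hypot(*v),np.degrees(np.arctan2(v[1],v[0])-T))
E
```

```text
time_s: 68.4
tool_pos: [0.5165, -0.2594, 0.1089]
ee_rot: [1.165, 2.914, -0.001]
ft_force: [2.1, -2.6, -0.1]
finger_gap: 0.0195
[ 0.51654102 -0.25936015  0.1089209 ] 46.419126343981404 0.01947511579194665 [ 2.10190575 -2.55873564 -0.1371173 ]
0.14960092219416188 -11.502069238735912
```

```bash
python3 -m crank '[[0.02,0.37,0,-0.95,0],[0.02,0.37,0,-0.95,0],[0,0.08,0,0,0],[0,0,0,0,0]]'
python3 - <<'E'
from h import *
p,h,M,s=pose();print(p,h,s['finger_gap'],s['ft_force'])
pv=cw(-.104,0);v=p[:2]-pv;print(np.hypot(*v),np.degrees(np.arctan2(v[1],v[0])-T),s['ft_force'][:2]@EY)
E
```

```text
time_s: 68.9
tool_pos: [0.536, -0.2342, 0.1089]
ee_rot: [0.872, 3.014, -0.004]
ft_force: [3.5, -7.7, -0.1]
finger_gap: 0.0192
[ 0.53601884 -0.23422506  0.10893522] 57.70964815986201 0.019210252207122448 [ 3.48039481 -7.68760134 -0.14091806]
0.14982255935573166 0.6902303024098694 -4.678805249339845
```

```bash
python3 -m crank '[[0,0.08,0,0,0],[0,0,0,0,0],[0,0,0,0,0]]'
python3 - <<'E'
from h import *
p,h,M,s=pose();print(p,h,s['finger_gap'],s['ft_force'])
pv=cw(-.104,0);v=p[:2]-pv;print(np.hypot(*v),np.degrees(np.arctan2(v[1],v[0])-T),s['ft_force'][:2]@EY)
E
```

```text
time_s: 69.28
tool_pos: [0.5363, -0.2338, 0.1089]
ee_rot: [0.872, 3.015, -0.009]
ft_force: [-3.9, -20.8, 0.5]
finger_gap: 0.0203
[ 0.5363169  -0.23376592  0.10886423] 57.7400962220453 0.02032937198408596 [ -3.93839413 -20.80800318   0.48276937]
0.14983990142562306 0.8994540150787478 -19.737240391970257
```

```bash
python3 -m crank '[[0,0,0,0,0.5],[0,0,0,0,0.5],[0,0,0,0,0.5],[0,0,-0.9,0,0.5],[0,0,-0.9,0,0.5]]'; python3 -m crank '[[0,0,-1,0,0.5],[0,0,-1,0,0.5],[0,0,-0.5,0,0.5],[-0.9,0,0,0,0.5],[-0.9,0,0,0,0.5]]'; python3 -m crank '[[0,0,0,0,0.5],[0,0,0,0,0.5]]'
python3 - <<'E'
from h import *
grab('wrist','w28.png')
p,h,M,s=pose();print(p,h,s['finger_gap'],s['ft_force'])
f=load('wrist');P=cloud(f);z=P[...,2]-.008;W=wc(P);X,Y=W[...,0],W[...,1];row=np.mgrid[:384,:512][0];ok=(row<230)&(f['d']>0)
m=ok&(z>.1)&(z<.118)&(abs(X-.046)<.03)&(abs(Y)<.03);c,r=cv2.minEnclosingCircle(W[m].astype(np.float32));print('knob',c,r,np.arctan2(c[1],c[0]+.104))
m=ok&(z>.066)&(z<.078)&(abs(Y)<.03)&(X>-.085)&(X<.03);print('bar fit slope,int',m.sum(),np.polyfit(X[m],Y[m],1))
E
```

```text
time_s: 69.9
tool_pos: [0.5359, -0.2291, 0.1806]
ee_rot: [-0.874, -3.016, -0.001]
ft_force: [0.0, -0.6, 0.7]
finger_gap: 0.0458
time_s: 70.53
tool_pos: [0.5979, -0.2682, 0.281]
ee_rot: [0.874, 3.017, 0.0]
ft_force: [0.1, 0.0, 0.6]
finger_gap: 0.0461
time_s: 70.78
tool_pos: [0.5964, -0.2676, 0.2797]
ee_rot: [-0.875, -3.016, -0.001]
ft_force: [0.1, -0.7, 0.3]
finger_gap: 0.046
[ 0.59626144 -0.267541    0.27989678] 57.653786994349694 0.04583452527641127 [-0.650631   -0.11832392  0.13236858]
knob (0.045177869498729706, 0.0004996718489564955) 0.009722682647407055 0.003349491328791532
bar fit slope,int 1337 [-0.00341311  0.00051138]
```

View pics/w28.png

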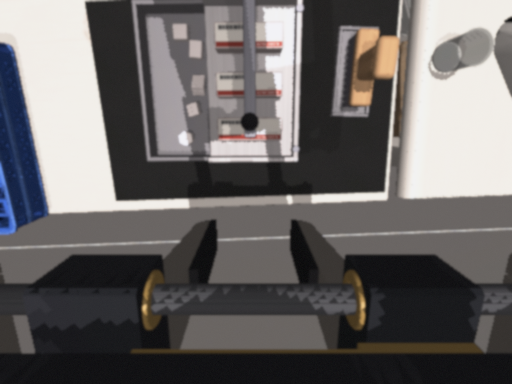

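Run:
```python
from h import *
f=load('wrist');P=cloud(f);z=P[...,2]-.008;W=wc(P);X,Y=W[...,0],W[...,1];ok=(np.mgrid[:384,:512][0]<230)&(f['d']>0)
for x in (-.051,.002,.054):
    m=ok&(abs(z-.056)<.004)&(abs(X-x)<.022)&(abs(Y)<.052);print('pack',cv2.minAreaRect(W[m].astype(np.float32)))
m=ok&(z>.012)&(z<.03)&(abs(X)<.088)&(Y<-.058)&(Y>-.132)
n,l,s,cc=cv2.connectedComponentsWithStats(m.astype(np.uint8))
for i in range(1,n):
    if s[i,4]>20: mm=l==i;print('off',X[mm].mean().round(3),Y[mm].mean().round(3),z[mm].max().round(3),s[i,4])
x,y,zz=P[...,0],P[...,1],P[...,2]
reg=ok&(abs(x-.556)<.08)&(abs(y+.084)<.06)
for n,lo,hi in [('top',.108,.13),('head',.045,.07),('rest',.0125,.022)]:
    m=reg&(zz>lo)&(zz<hi);print(n,cv2.minAreaRect(P[m][:,:2].astype(np.float32)))
arm.close_job()
```

```text
pack ((-0.05180252343416214, -3.2033771276474e-05), (0.07979976385831833, 0.028409063816070557), 89.88551330566406)
pack ((0.0015620291233062744, -0.00038064271211624146), (0.02813855931162834, 0.07979770004749298), 0.3999807834625244)
pack ((0.053967129439115524, -0.00019585713744163513), (0.07902093231678009, 0.027929825708270073), 89.60194396972656)
off -0.067 -0.088 0.019 239
off -0.046 -0.069 0.02 230
off -0.003 -0.068 0.023 199
off 0.028 -0.076 0.025 129
off 0.066 -0.089 0.02 152
top ((0.555971622467041, -0.08453294634819031), (0.02137083373963833, 0.03932875767350197), 54.879905700683594)
head ((0.5365687012672424, -0.11343460530042648), (0.099263034760952, 0.0873633399605751), 57.329994201660156)
rest ((0.555551290512085, -0.08294913172721863), (0.05057696998119354, 0.11222576349973679), 56.5322265625)
the job is handed in; nothing more can be done
```

The job is done and handed in at about 71 s of the 192 s allowed. I swung the keeper open and swept all five offcuts into the tray with the small brush. I then put the brush back upright in its rest, laid the three packs on the bed, and swung the keeper shut against its stop.

What the last checks showed, measured from the wrist camera:

| Item | Result |
|---|---|
| Packs | x = −52, +2 and +54 mm, y within 0.5 mm of the middle, flat, long sides within 0.5° of the carrier's y |
| Offcuts | all five in the tray, y = −68 to −89 mm |
| Brush | about 2 mm from the rest's middle, upright |
| Keeper | about 0.003 rad from shut |
| Gripper | open and clear of everything |

- **Knocked pack:** The pack placed on the +x side was later found about 3 cm out of place. I only saw this while lowering the third pack, when my fingers met it lightly (about 10 N). I set the third pack back on the left table, re-placed the shifted one, then placed the third.
- **One bad reading:** In the final check the fit of the brush head was spoiled because its height range also took in carrier parts. I relied on the handle top for the brush position and left the head value out.
- **Not measured:** I did not re-measure the beaker and bottles at the end. The arm never came near them.

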